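Clamp a stencil frame with the star wheel

ROBOT

A 7-joint arm with a two-finger parallel gripper is mounted at the origin on the work surface. World frame = base frame: x ahead of the robot, y to its left, z up, the work surface at z = 0. Lengths are in m, angles in rad, forces in N, time in s.
With the tool pointing down it reaches from about 0.35 to 0.775 m from the base axis. Payload 3.1 kg.
Tool frame: the origin (TCP) lies at the very end of the fingers, on their centre line; the grasp point (between the pads) lies 19 mm behind it; x points along the fingers, y is the direction in which the jaws open and shut, and the axes are right-handed (so a half turn about x gives the same grasp; the last joint's range is limited). The gripper opens to 85 mm and grips with 20 to 120 N. Pads are 22 mm wide; open, the fingers measure 114 mm over their backs; the gripper's body (76 mm by 85 mm) begins 54 mm behind the grasp point. The pads swing forward as they close: fully open they stand 13 mm farther back than shut.
Start: joints at [-0.042, 0.311, 0.014, 1.512, -0.004, 1.319, -0.027], TCP at [0.55, 0, 0.231] pointing down, gripper open.
Joint ranges: [-2.7, 2.7], [-0.3, 1.91], [-1.27, 1.3], [0.12, 2.57], [-1.44, 4.58], [0.2, 2.03], [-3.05, 3.05]. Speed limits (rad/s): [2.79, 2.79, 3.14, 3.14, 3.14, 3.14, 3.14].

INTERFACE

Orientations are given as a rotation vector (axis times angle).
In Python, from workcell import robot gives the robot as it stands.
- The arm moves only by the shell command python3 -m pendant 'ROWS' [FORCE]. ROWS is a JSON object of lists of equal length, an entry for each row: "fingers": the opening, from -1 (shut) to 1 (fully open), so that 0 is half open; "xyz": the shift along the tool's x, y, z in units of 200 mm (1.0 is 200 mm), a list of three; "turn": the turn about the tool's x in units of 0.08 rad (1.0 is 0.08 rad). In form: {"fingers": [fingers, ...], "xyz": [[x, y, z], ...], "turn": [turn, ...]}. A call has 1 to 5 rows; each row shifts and turns the pose as measured when the row begins, along the tool's axes as they then stand; what a row does not reach is not made up. A row lasts 1/12 s, in which the tool goes at most 41.7 mm and 7.16 degrees, less where a joint would pass 70% of its speed; a pose out of reach is approached as far as the arm can. A call with a number of a shift or a turn outside -1 to 1 is refused whole. A call with a gripper value outside its range is refused whole. The fingers move at their own pace and stop on an object; FORCE is the grip in N (left out, the last holds). Time passes only in rows, so rows that do not move let the fingers close. It gives the time, the measured TCP pose, the force and the opening at its end, in the units of the state.
- robot.read_state(): the state, without advancing time (a new reading comes with each control period).
- robot.snapshot(name): name is "scene" or "side" or "wrist"; returns the picture (384x512x3 uint8, red, green, blue); there is no depth.
- robot.camera_model(name): a dict with "fx", "fy", "cx", "cy" (pixels), "extrinsics" (4x4, takes a point from camera to world coordinates). Camera axes: x right, y down, z forward; pixel columns grow to the right and rows downward; lengths in m; the calibration is good to about 2 mm. The wrist camera is an equidistant fisheye: a pixel r from the principal point sees the ray r / f radians off the axis. A picture is of the moment at which its call begins: read the wrist's pose just before it. camera_model takes no time and is no camera call; for the wrist camera it gives the pose at the moment of the call.
- robot.sign_off(): hands the job in, once; it reports no verdict.
The state is a dict: "time": time; "q": joint angles; "joint_velocities": joint speeds; "effort": joint torques, N m; "tcp_pos": TCP position; "tool_rot": TCP orientation; "contact_force": force on the tool from outside, world axes, zero at the start; "moment": the same for the moment, N m; "finger_gap": opening from 0.0 (shut) to 1.0 (fully open).
Only numpy, scipy, OpenCV 4.12 (cv2) and the standard library are available. Lean on these libraries where they do the work, as an engineer would, in place of code of your own. Each camera call takes 0.05 s, during which the arm holds its last target.

TASK

Get the wooden stencil frame firmly gripped in the bench clamp. First lift the tail stop's release bar, slide the stop up close to the frame (a gap of less than 40 mm) without shoving the frame along, and let the bar drop so that it catches between two pins; then wind the star wheel (pushing spoke after spoke with the side of the fingers does it) until the jaw has squeezed the frame firmly against the tail stop, without crushing it. Do not touch the frame or the jaw with the hand, keep the other things on the table where they are, and leave it clamped.

Things in the scene. Friction and masses are not known exactly. Their poses are not given: they have to be found in the camera images.
- clamp: Bench clamp screwed to the table, yawed up to 0.2 rad: grey base plate 200 x 570 mm, 10 mm thick, two aluminium bed rails (top at z = 30 mm) along its y. Origin on the table; its x across the clamp, y along it from the tail stop (-y end) to the jaw (+y end), z up. Offsets below are in these axes.
- tail_stop: Carriage with an upright steel stop plate 120 mm wide (x), its top 70 mm above the table. Origin at the foot of the plate's face that looks to the frame (+y), at bed height (z = 30 mm). It slides 135 mm along the clamp's y with under 1 N of friction, but only while the release bar is held up 14 mm or more.
- release_grip (a point): Centre of the release bar's cross-handle: dark square bar 80 mm long along the clamp's x, 14 x 14 mm in section, on an upright rod; 110 mm above the table when down, 42 mm behind (-y of) the stop face. A spring and its weight (7 to 9 N) pulls it down.
- release_bar (a joint): Lift of the release bar, m: 0 down (caught), 0.022 fully up; 14 to 20 mm frees the stop. Its rod, 8 mm thick, drops between the cross pins (6 mm thick, every 20 mm along y) of a ladder between the rails, with about 6 mm of play. Let go, it slips into the nearest gap and may carry the stop up to 7 mm along; it may perch on a pin and then needs a nudge.
- frame: Loose stencil frame of pale wood lying flat on the bed between tail stop and jaw: 140 mm (its x, across the clamp) by 150 mm (its y, along the clamp), 22 mm thick, bars 22 mm wide. Origin at the centre of its underside. It starts up to 0.05 rad askew; the jaw pushes it along and squares it up.
- jaw: Driven jaw at the +y end: grey block with a sprung steel pad 110 mm wide. Origin in the clamp's middle at bed height, in the plane of the pad's face when not pressed in. It moves towards -y by 22 mm per radian of the wheel (at most 94 mm). The pad gives 1 mm per 5 N. The frame is crushed at 50 N; a firm grip is 10 to 25 N.
- wheel_axis (a point): Point on the star wheel's axis, mid-thickness, 125 mm above the table on the robot's side of the clamp (x = -125 mm, y = +140 mm from the clamp's origin). Axis level, along the clamp's x. Six plain round steel spokes 14 mm thick, every 60 degrees, ends 115 mm from the axis; hub 48 mm across, 26 mm thick. Only the upper half is handy to push.
- star_wheel (a joint): Turn of the wheel, rad, 0 to 4.3. It grows, and the jaw closes, as the wheel's top is pushed towards the clamp's -y (to the tail stop). At 0 a spoke points straight up. It stays where left: friction 0.4 N m, about 4 N at 100 mm radius when the jaw is free; each 10 N of squeeze adds 0.22 N m, about 2.2 N there.
- ink_bottle: Bystander, not to be moved. White ink bottle, 48 mm across, 150 mm tall, standing beside the clamp on the robot's side. Origin at its underside.
- ink_jar: Bystander, not to be moved. Glass ink jar, 64 mm across, 70 mm tall, beside the clamp on the robot's side. Origin at its underside.
- tape_roll: Bystander, not to be moved. Roll of paper tape lying flat beyond the clamp, 90 mm across, 25 mm tall. Origin at its underside.
- brush: Bystander, not to be moved. Brush 200 mm long lying beyond the clamp.
- squeegee: Bystander, not to be moved. Wooden squeegee 180 mm long, 26 mm tall, lying to the right. Origin at its underside.
- mixing_cup: Bystander, not to be moved. White cup 72 mm across, 85 mm tall, to the left. Origin at its underside.
- sanding_block: Bystander, not to be moved. Cork block 60 x 100 x 35 mm, to the left. Origin at its underside.
Things that resemble listed ones, but are neither listed nor needed, are in the scene too. Several things have the shape of the frame; the one meant has the colours described above.

How it is judged:
By the outcome, as a careful person would: the job done as asked, in the order asked, and still so for the second after the job is handed in, with the robot touching nothing.
It also fails if it takes over 72 s, if anything falls off the work surface, if the arm or the gripper's body presses on something with over 40 N, if the wrist force passes 120 N, or if a joint passes its speed limit or range.

## Working session

There is one attempt and no reset: what is moved stays moved. The work goes in short steps, Python scripts to look and compute and a shell command to move; the robot and the scene stay as the last step left them, time stands still between calls to the robot, and variables do not carry over. Pictures are saved under pics/ and viewed, and the job is handed in when it is done.

```bash
ls; mkdir -p pics; python3 - <<'E'
from workcell import robot
import cv2,numpy as np
for n in ["scene","side","wrist"]:
    m=robot.camera_model(n); print(n,{k:np.round(v,3).tolist() for k,v in m.items() if k!='name' and not isinstance(v,str)})
    cv2.imwrite(f"pics/{n}0.png",robot.snapshot(n)[:,:,::-1])
s=robot.read_state(); print({k:np.round(v,3).tolist() for k,v in s.items()})
E
```

```text
pics
scene {'fx': 361.291, 'fy': 361.291, 'cx': 254.506, 'cy': 191.948, 'extrinsics': [[-0.047, 0.648, -0.76, 1.309], [0.999, 0.03, -0.036, 0.076], [-0.001, -0.761, -0.649, 0.794], [0.0, 0.0, 0.0, 1.0]]}
side {'fx': 462.994, 'fy': 462.994, 'cx': 250.273, 'cy': 196.239, 'extrinsics': [[0.984, -0.106, 0.141, 0.326], [-0.175, -0.679, 0.713, -0.804], [0.02, -0.726, -0.687, 0.902], [0.0, 0.0, 0.0, 1.0]]}
wrist {'fx': 297.319, 'fy': 297.319, 'cx': 254.783, 'cy': 195.601, 'extrinsics': [[1.0, 0.001, -0.002, 0.55], [0.0, -0.964, -0.267, 0.067], [-0.002, 0.267, -0.964, 0.373], [0.0, 0.0, 0.0, 1.0]]}
{'time': 0.15, 'q': [-0.042, 0.312, 0.014, 1.513, -0.004, 1.319, -0.027], 'joint_velocities': [-0.001, -0.003, 0.001, -0.004, 0.001, -0.001, 0.0], 'effort': [0.001, -38.027, 0.146, -23.085, 0.012, 0.01, -0.0], 'tcp_pos': [0.549, 0.0, 0.23], 'tool_rot': [1.208, 1.211, -1.211], 'contact_force': [-1.432, 0.129, 0.498], 'moment': [0.012, 0.008, 0.034], 'finger_gap': 1.0}
```

View pics/scene0.png

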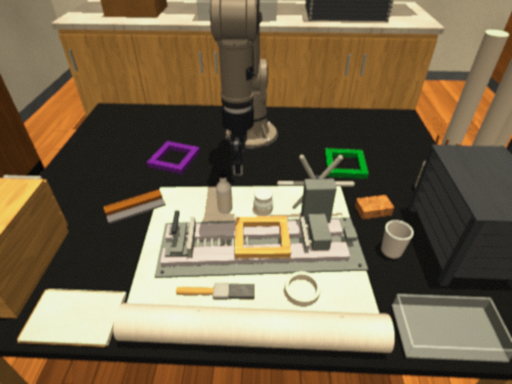

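View pics/side0.png

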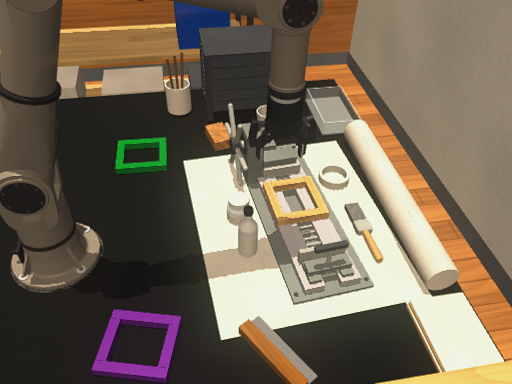

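View pics/wrist0.png

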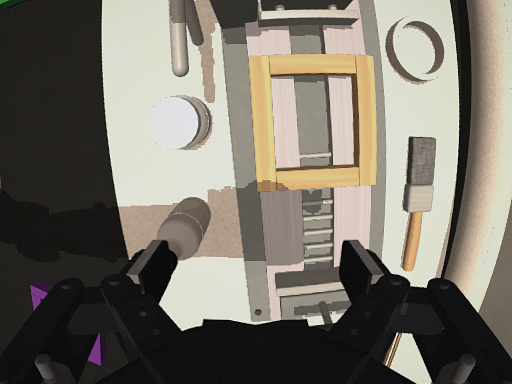

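```bash
python3 - <<'E'
import cv2
a=cv2.imread('pics/scene0.png')[150:290,140:380]; cv2.imwrite('pics/scene0z.png',cv2.resize(a,None,fx=3.3,fy=3.3,interpolation=3))
a=cv2.imread('pics/side0.png')[90:310,190:390]; cv2.imwrite('pics/side0z.png',cv2.resize(a,None,fx=2.7,fy=2.7,interpolation=3))
E
```

```text
(no output)
```

View pics/scene0z.png

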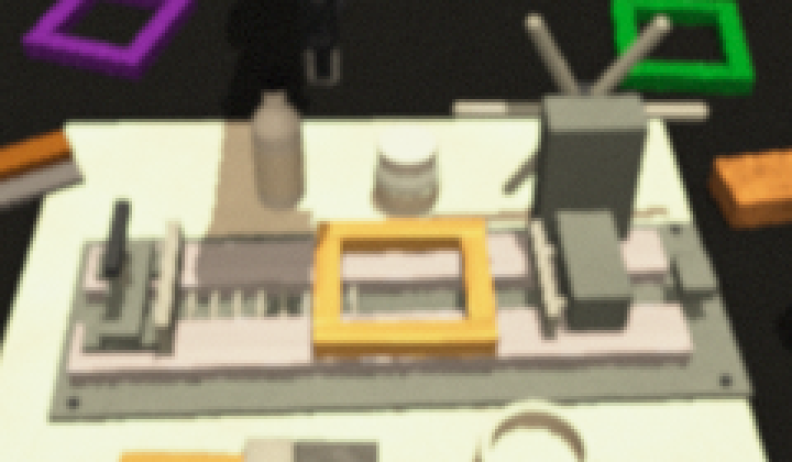

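View pics/side0z.png

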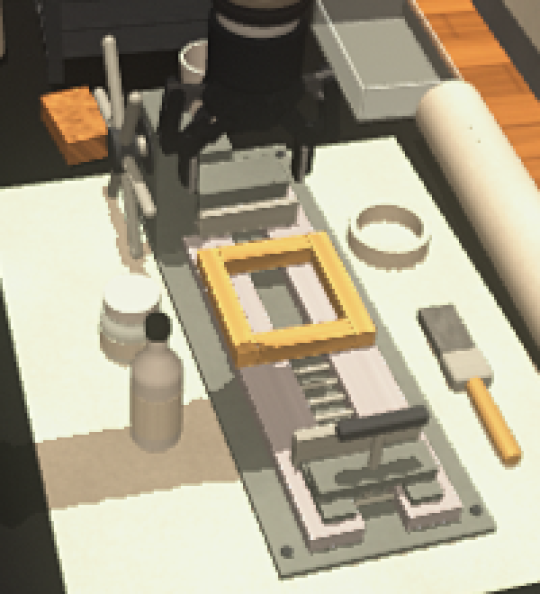

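```bash
cat > h.py <<'E'
import numpy as np,cv2
from workcell import robot
from scipy.optimize import least_squares
def ray(cam,u,v,M=None):
    M=M or robot.camera_model(cam);E=np.array(M['extrinsics'])
    x=(u-M['cx'])/M['fx'];y=(v-M['cy'])/M['fy']
    if cam=='wrist':
        r=np.hypot(x,y);d=np.array([x/r*np.sin(r),y/r*np.sin(r),np.cos(r)])
    else: d=np.array([x,y,1.])
    return E[:3,3],E[:3,:3]@d
def atz(cam,u,v,z,M=None):
    o,d=ray(cam,u,v,M);return o+d*(z-o[2])/d[2]
S=lambda u,v:('scene',140+(u)/3.3,150+(v)/3.3)
D=lambda u,v:('side',190+(u)/2.7,90+(v)/2.7)
W=lambda u,v:('wrist',u,v)
E
python3 - <<'E'
from h import *
for n,c,z in [('plate +x-y',S(50,418),.01),('plate +x+y',S(752,398),.01),('plate -x-y',S(85,240),.01),
 ('plate -x-y sd',D(282,576),.01),('plate +x-y sd',D(494,530),.01),
 ('frame S',S(314,343),.052),('frame S',S(496,340),.052),('frame S',S(318,222),.052),('frame S',S(482,218),.052),
 ('frame D',D(238,350),.052),('frame D',D(374,330),.052),('frame D',D(198,248),.052),('frame D',D(322,233),.052),
 ('frame W',W(257,190),.052),('frame W',W(373,186),.052),('frame W',W(249,58),.052),('frame W',W(374,56),.052),
 ('grip D',D(338,430),.117),('grip D',D(427,412),.117),('grip S',S(122,205),.117),('grip S',S(113,275),.103),
 ('stop face top +x S',S(172,325),.07),('stop -x S',S(180,225),.07),('stop D +x',D(420,412),.07),('stop D -x',D(295,432),.07),
 ('jaw W top -x',W(259,12),.07),('jaw W top +x',W(358,12),.07),('pad',W(259,22),.03),('pad',W(358,22),.03),
 ('bolt -x-y W',W(258,312),.01),('bottle W',W(181,238),.1),('bottle top D',D(157,320),.15),('bottle base D',D(157,445),.0),('jar W',W(178,122),.07),('jar D',D(131,290),.07),
 ('mix D',D(195,50),.085),('plate edge W',W(223,20),.01),('plate edge W',W(250,280),.01)]:
    print(n,np.round(atz(*c,z),3))
E
```

```text
plate +x-y [ 0.745 -0.212  0.01 ]
plate +x+y [0.7   0.349 0.01 ]
plate -x-y [ 0.547 -0.231  0.01 ]
plate -x-y sd [ 0.546 -0.24   0.01 ]
plate +x-y sd [ 0.739 -0.225  0.01 ]
frame S [ 0.694 -0.005  0.052]
frame S [0.684 0.14  0.052]
frame S [ 0.557 -0.013  0.052]
frame S [0.545 0.132 0.052]
frame D [ 0.556 -0.018  0.052]
frame D [ 0.691 -0.012  0.052]
frame D [0.547 0.13  0.052]
frame D [0.679 0.133 0.052]
frame W [ 0.552 -0.015  0.052]
frame W [ 0.688 -0.01   0.052]
frame W [0.543 0.13  0.052]
frame W [0.683 0.141 0.052]
grip D [ 0.599 -0.179  0.117]
grip D [ 0.678 -0.172  0.117]
grip S [ 0.61  -0.168  0.117]
grip S [ 0.675 -0.163  0.103]
stop face top +x S [ 0.696 -0.117  0.07 ]
stop -x S [ 0.584 -0.13   0.07 ]
stop D +x [ 0.693 -0.133  0.07 ]
stop D -x [ 0.578 -0.138  0.07 ]
jaw W top -x [0.553 0.177 0.07 ]
jaw W top +x [0.659 0.185 0.07 ]
pad [0.554 0.179 0.03 ]
pad [0.672 0.187 0.03 ]
bolt -x-y W [ 0.554 -0.216  0.01 ]
bottle W [ 0.474 -0.054  0.1  ]
bottle top D [ 0.469 -0.063  0.15 ]
bottle base D [ 0.469 -0.077  0.   ]
jar W [0.47  0.062 0.07 ]
jar D [0.466 0.06  0.07 ]
mix D [0.604 0.442 0.085]
plate edge W [0.51  0.189 0.01 ]
plate edge W [ 0.542 -0.158  0.01 ]
```

```bash
python3 -m pendant '{"fingers":[0,0,0,0,0],"xyz":[[0,0.09,0.17],[0,0.09,0.17],[0,0.09,0.17],[0,0.09,0.17],[0,0.09,0.17]],"turn":[0,0,0,0,0]}' 40; python3 -m pendant '{"fingers":[0,0,0,0,0],"xyz":[[0,0,0],[0,0,0],[0,0,0],[0,0,0],[0,0,0]],"turn":[1,1,1,1,1]}';python3 -m pendant '{"fingers":[0,0,0,0,0],"xyz":[[0,0,0],[0,0,0],[0,0,0],[0,0,0],[0,0,0]],"turn":[1,1,1,1,1]}';python3 -m pendant '{"fingers":[0,0,0,0,0],"xyz":[[0,0,0],[0,0,0],[0,0,0],[0,0,0],[0,0,0]],"turn":[1,1,1,1,1]}'
```

```text
time: 0.57
tcp_pos: [0.6412, -0.1575, 0.2277]
tool_rot: [1.195, 1.236, -1.189]
contact_force: [-0.1, -0.1, 0.9]
finger_gap: 0.504
time: 0.98
tcp_pos: [0.6406, -0.1749, 0.2193]
tool_rot: [1.497, 0.999, -1.52]
contact_force: [0.2, -0.2, -0.2]
finger_gap: 0.496
time: 1.4
tcp_pos: [0.6389, -0.1751, 0.2151]
tool_rot: [1.775, 0.707, -1.816]
contact_force: [-0.1, -0.4, 0.9]
finger_gap: 0.502
time: 1.82
tcp_pos: [0.6375, -0.1742, 0.2115]
tool_rot: [2.024, 0.341, -2.086]
contact_force: [-0.0, -0.4, -0.7]
finger_gap: 0.5
```

```bash
cat >> h.py <<'E'
from scipy.spatial.transform import Rotation as R
C0=np.array([.623,.058]);YAW=.078
def cl(p):
    d=np.array(p[:2])-C0;c,s=np.cos(YAW),np.sin(YAW);return np.array([c*d[0]+s*d[1],-s*d[0]+c*d[1]])
def st():
    s=robot.read_state();T=R.from_rotvec(s['tool_rot']).as_matrix();p=np.array(s['tcp_pos'])
    t=np.arctan2(T[1,1],T[0,1]); w=(YAW-np.pi/2)
    print('t',round(float(s['time']),2),'tcp',p.round(4),'clamp',cl(p).round(4),'turn left units',round((t-w)/.08,2),'toolx',T[:,0].round(3),'F',np.round(s['contact_force'],1),'M',np.round(s['moment'],2),'gap',round(float(s['finger_gap']),3))
    return s,T
def move(d):  # desired world delta -> tool units
    s,T=st();print('units',(T.T@np.array(d)/.2).round(3))
def wp(c,z): # clamp->world
    co,si=np.cos(YAW),np.sin(YAW);return np.array([C0[0]+co*c[0]-si*c[1],C0[1]+si*c[0]+co*c[1],z])
E
python3 -c "
from h import *
st()
s=robot.snapshot('wrist');cv2.imwrite('pics/w1.png',s[:,:,::-1])
st()"
```

```text
t 1.82 tcp [ 0.6375 -0.1742  0.2115] clamp [-0.0037 -0.2326] turn left units 2.99 toolx [-0.031  0.007 -0.999] F [-0.  -0.4 -0.7] M [ 0.01 -0.06 -0.01] gap 0.5
t 1.87 tcp [ 0.6374 -0.174   0.2113] clamp [-0.0037 -0.2325] turn left units 2.96 toolx [-0.032  0.007 -0.999] F [-1.  -0.3 -0.3] M [0.   0.02 0.02] gap 0.498
```

View pics/w1.png

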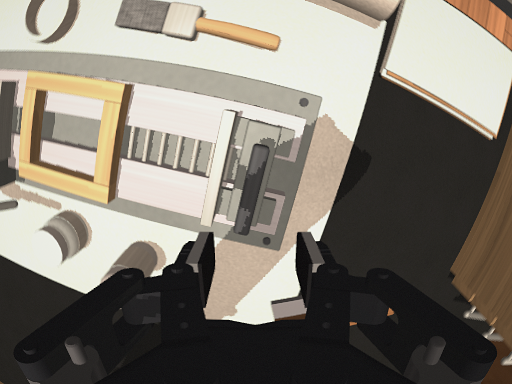

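```bash
python3 -m pendant '{"fingers":[0,0,0],"xyz":[[0,0,0],[0,0,0],[0,0,0]],"turn":[1,1,1]}'; python3 - <<'E'
from h import *
s=robot.snapshot('wrist');cv2.imwrite('pics/w2.png',s[:,:,::-1]);st()
E
```

```text
time: 2.12
tcp_pos: [0.6368, -0.1736, 0.2097]
tool_rot: [2.152, 0.087, -2.227]
contact_force: [-0.6, 0.4, 0.4]
finger_gap: 0.501
t 2.17 tcp [ 0.6367 -0.1735  0.2094] clamp [-0.0044 -0.2318] turn left units -0.13 toolx [-0.035  0.008 -0.999] F [ 0.6  0.1 -0. ] M [-0.03 -0.03 -0.02] gap 0.501
```

View pics/w2.png

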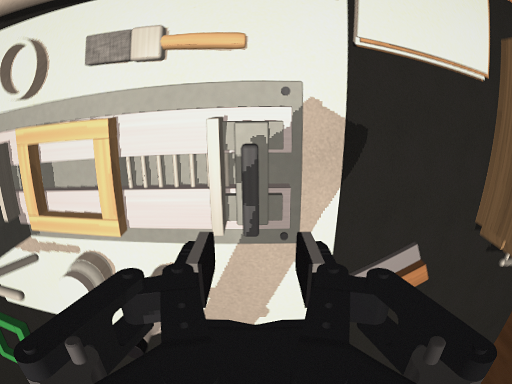

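```bash
python3 - <<'E'
from h import *
for n,u,v,z in [('h',251,146,.117),('h',251,235,.117),('stop',207,118,.07),('stop',213,234,.07),('fr',116,119,.052),('fr',123,235,.052),('fr far',17,128,.052),('frfar',26,230,.052),('pl',302,82,.01),('pl',302,243,.01)]:
    p=atz('wrist',u,v,z);print(n,p.round(3),cl(p).round(4))
E
```

```text
h [ 0.676 -0.167  0.117] [ 0.0357 -0.2287]
h [ 0.6   -0.172  0.117] [-0.0409 -0.2276]
stop [ 0.694 -0.123  0.07 ] [ 0.0569 -0.1864]
stop [ 0.576 -0.133  0.07 ] [-0.0617 -0.1866]
fr [ 0.691 -0.019  0.052] [ 0.0615 -0.0823]
fr [ 0.555 -0.02   0.052] [-0.0738 -0.0727]
fr far [0.684 0.136 0.052] [0.0672 0.0731]
frfar [0.542 0.145 0.052] [-0.0742  0.0929]
pl [ 0.74  -0.218  0.01 ] [ 0.095  -0.2844]
pl [ 0.543 -0.239  0.01 ] [-0.1029 -0.2897]
```

```bash
python3 -c "
from h import *
move(np.append((wp([-.001,-.2275],.095)-robot.read_state()['tcp_pos']),[]))"
python3 -m pendant '{"fingers":[0,0,0,0],"xyz":[[0.14,-0.005,-0.01],[0.14,-0.005,-0.01],[0.14,-0.005,-0.01],[0,0,0]],"turn":[0,0,0,0]}'; python3 -c "
from h import *
move(np.append((wp([-.001,-.2275],.092)-robot.read_state()['tcp_pos']),[]))"
```

```text
t 2.17 tcp [ 0.6367 -0.1735  0.2094] clamp [-0.0044 -0.2318] turn left units -0.13 toolx [-0.035  0.008 -0.999] F [ 0.6  0.1 -0. ] M [-0.03 -0.03 -0.02] gap 0.501
units [ 0.571 -0.016 -0.036]
time: 2.5
tcp_pos: [0.6415, -0.1698, 0.1245]
tool_rot: [2.151, 0.096, -2.216]
contact_force: [-1.6, 1.1, -2.8]
finger_gap: 0.507
t 2.5 tcp [ 0.6415 -0.1698  0.1245] clamp [ 0.0006 -0.2285] turn left units 0.03 toolx [-0.03   0.006 -1.   ] F [-1.6  1.1 -2.8] M [ 0.12  0.12 -0.06] gap 0.507
units [ 0.163 -0.004  0.003]
```

```bash
python3 -m pendant '{"fingers":[0,0,0],"xyz":[[0.08,-0.002,0],[0.08,-0.002,0],[0,0,0]],"turn":[0,0,0]}'; python3 - <<'E'
from h import *
s=robot.snapshot('wrist');cv2.imwrite('pics/w3.png',s[:,:,::-1]);s=robot.snapshot('side')[90:330,190:400];cv2.imwrite('pics/s3.png',cv2.resize(s[:,:,::-1],None,fx=2.4,fy=2.4));st()
E
```

```text
time: 2.75
tcp_pos: [0.6406, -0.1686, 0.0928]
tool_rot: [2.147, 0.104, -2.212]
contact_force: [-1.0, -0.3, -0.5]
finger_gap: 0.501
t 2.85 tcp [ 0.6426 -0.1694  0.0959] clamp [ 0.0018 -0.2283] turn left units 0.11 toolx [-0.025  0.005 -1.   ] F [ 0.  -0.8  0. ] M [ 0.02 -0.03 -0.04] gap 0.5
```

View pics/w3.png

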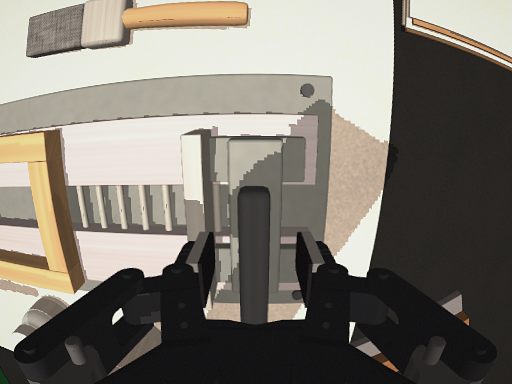

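View pics/s3.png

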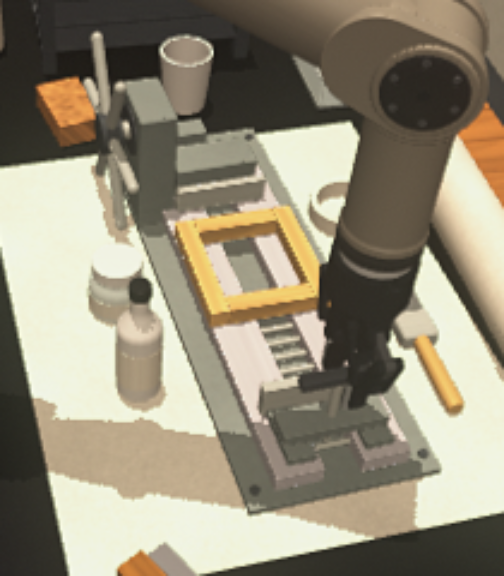

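```bash
python3 - <<'E'
from h import *
s=robot.read_state()
M=robot.camera_model('side');E=np.linalg.inv(np.array(M['extrinsics']))
for n,p in [('tcp',s['tcp_pos']),('hc',wp([0,-.2285],.11)),('h-',wp([-.04,-.2285],.11)),('h+',wp([.04,-.2285],.11))]:
    c=E[:3]@np.append(p,1);u=M['fx']*c[0]/c[2]+M['cx'];v=M['fy']*c[1]/c[2]+M['cy'];print(n,(u-190)*2.4,(v-90)*2.4)
E
```

```text
tcp 339.2450773019073 383.198808270316
hc 339.65110945794805 374.0183275730257
h- 299.4704663399055 381.7542467131734
h+ 379.22973634041557 366.3983137185595
```

```bash
python3 -m pendant '{"fingers":[0,-1,-1,-1,-1],"xyz":[[0.02,0,-0.01],[0,0,0],[0,0,0],[0,0,0],[0,0,0]],"turn":[0,0,0,0,0]}' 50; python3 -m pendant '{"fingers":[-1,-1],"xyz":[[0,0,0],[0,0,0]],"turn":[0,0]}';  python3 -c "
from h import *
st()"
```

```text
time: 3.27
tcp_pos: [0.6474, -0.1673, 0.0973]
tool_rot: [2.158, 0.108, -2.198]
contact_force: [0.5, -0.2, -4.4]
finger_gap: 0.15
time: 3.43
tcp_pos: [0.6474, -0.1674, 0.0972]
tool_rot: [2.158, 0.107, -2.198]
contact_force: [-0.8, 0.5, -2.1]
finger_gap: 0.152
t 3.43 tcp [ 0.6474 -0.1674  0.0972] clamp [ 0.0067 -0.2266] turn left units 0.16 toolx [-0.018  0.006 -1.   ] F [-0.8  0.5 -2.1] M [-0.02 -0.03 -0.1 ] gap 0.152
```

```bash
python3 -m pendant '{"fingers":[-1,-1,-1],"xyz":[[-0.05,0,0],[-0.04,0,0],[0,0,0]],"turn":[0,0,0]}'; python3 -c "
from h import *
st()"
```

```text
time: 3.68
tcp_pos: [0.6473, -0.1674, 0.1136]
tool_rot: [2.156, 0.107, -2.201]
contact_force: [1.3, 1.0, -8.6]
finger_gap: 0.151
t 3.68 tcp [ 0.6473 -0.1674  0.1136] clamp [ 0.0067 -0.2266] turn left units 0.16 toolx [-0.021  0.007 -1.   ] F [ 1.3  1.  -8.6] M [-0.04 -0.42 -0.13] gap 0.151
```

```bash
python3 -m pendant '{"fingers":[-1,-1,-1],"xyz":[[-0.005,-0.08,0],[-0.005,-0.08,0],[-0.004,0,0]],"turn":[0.1,0.1,0]}'; python3 -c "
from h import *
st()"
```

```text
time: 3.93
tcp_pos: [0.6447, -0.1384, 0.1156]
tool_rot: [2.163, 0.085, -2.206]
contact_force: [0.6, 2.3, -9.7]
finger_gap: 0.15
t 3.93 tcp [ 0.6447 -0.1384  0.1156] clamp [ 0.0063 -0.1974] turn left units -0.04 toolx [-0.02   0.002 -1.   ] F [ 0.6  2.3 -9.7] M [ 0.35 -0.28  0.49] gap 0.15
```

```bash
python3 -m pendant '{"fingers":[-1,-1,-1],"xyz":[[0.001,-0.08,0],[0,-0.08,0],[0,0,0]],"turn":[0,0,0]}'; python3 -c "
from h import *
s=robot.snapshot('side')[90:330,190:400];cv2.imwrite('pics/s4.png',cv2.resize(s[:,:,::-1],None,fx=2.4,fy=2.4));st()"
```

```text
time: 4.18
tcp_pos: [0.6421, -0.1085, 0.1143]
tool_rot: [2.159, 0.083, -2.204]
contact_force: [-0.8, 2.4, -8.4]
finger_gap: 0.152
t 4.23 tcp [ 0.6423 -0.1101  0.1142] clamp [ 0.0061 -0.1691] turn left units -0.02 toolx [-0.02  -0.004 -1.   ] F [ 1.   0.6 -9. ] M [ 0.36 -0.41  0.48] gap 0.154
```

View pics/s4.png

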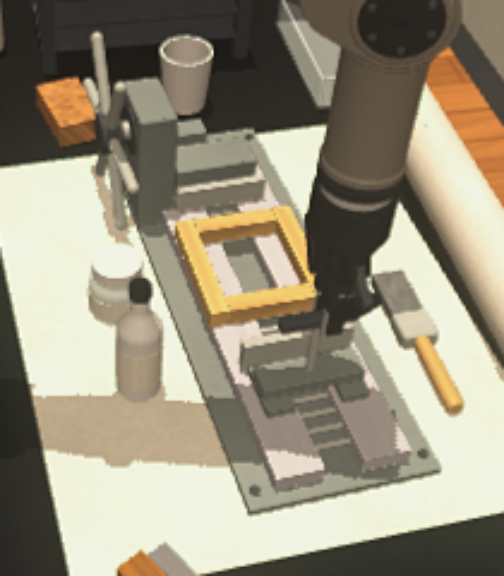

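```bash
python3 -m pendant '{"fingers":[-1,-1,-1],"xyz":[[-0.002,-0.08,0],[-0.002,-0.06,0],[0,0,0]],"turn":[0,0,0]}'; python3 -c "
from h import *
st()"
```

```text
time: 4.48
tcp_pos: [0.6402, -0.0872, 0.1145]
tool_rot: [2.159, 0.071, -2.201]
contact_force: [0.6, 1.5, -9.1]
finger_gap: 0.15
t 4.48 tcp [ 0.6402 -0.0872  0.1145] clamp [ 0.0058 -0.1461] turn left units -0.05 toolx [-0.019 -0.01  -1.   ] F [ 0.6  1.5 -9.1] M [ 0.5  -0.36  0.55] gap 0.15
```

```bash
python3 -m pendant '{"fingers":[-1,-1,-1],"xyz":[[-0.002,-0.06,0],[-0.001,-0.025,0],[0,0,0]],"turn":[0,0,0]}'; python3 -c "
from h import *
s=robot.snapshot('side')[90:330,190:400];cv2.imwrite('pics/s5.png',cv2.resize(s[:,:,::-1],None,fx=2.4,fy=2.4));
s=robot.snapshot('wrist');cv2.imwrite('pics/w5.png',s[:,:,::-1]);st()"
```

```text
time: 4.73
tcp_pos: [0.639, -0.0738, 0.1148]
tool_rot: [2.158, 0.063, -2.199]
contact_force: [2.1, -1.0, -7.5]
finger_gap: 0.152
t 4.83 tcp [ 0.6391 -0.0742  0.1148] clamp [ 0.0057 -0.133 ] turn left units -0.09 toolx [-0.018 -0.014 -1.   ] F [ 1.5  0.6 -8.5] M [ 0.53 -0.39  0.63] gap 0.151
```

View pics/s5.png

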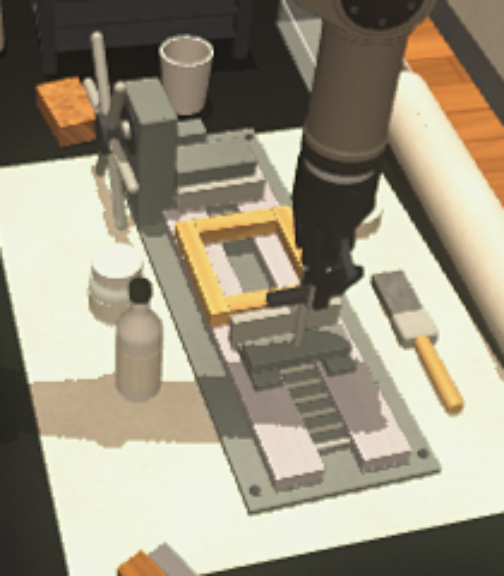

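View pics/w5.png

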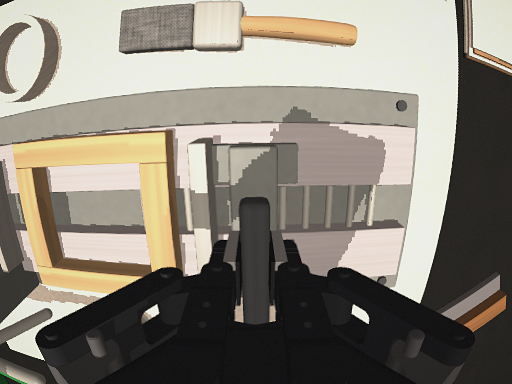

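```bash
python3 - <<'E'
from h import *
for n,u,v,z in [('stop',189,145,.07),('stop',196,262,.07),('fr',172,132,.052),('fr',179,266,.052),('pin',306,208,.02),('pin',282,208,.02),('pin',328,208,.02)]:
    p=atz('wrist',u,v,z);print(n,p.round(3),cl(p).round(4))
E
```

```text
stop [ 0.685 -0.03   0.07 ] [ 0.0545 -0.0924]
stop [ 0.601 -0.035  0.07 ] [-0.0292 -0.0913]
fr [ 0.691 -0.014  0.052] [ 0.0621 -0.0767]
fr [ 0.585 -0.018  0.052] [-0.0434 -0.0729]
pin [ 0.631 -0.12   0.02 ] [-0.006  -0.1781]
pin [ 0.63  -0.099  0.02 ] [-0.0057 -0.1575]
pin [ 0.632 -0.14   0.02 ] [-0.0063 -0.1976]
```

```bash
python3 -m pendant '{"fingers":[-1,-1,-1],"xyz":[[0,-0.04,0],[0,0,0],[0,0,0]],"turn":[0,0,0]}'; python3 -c "
from h import *
st()"
```

```text
time: 5.08
tcp_pos: [0.6386, -0.0683, 0.1148]
tool_rot: [2.16, 0.058, -2.199]
contact_force: [0.8, -1.9, -8.9]
finger_gap: 0.151
t 5.08 tcp [ 0.6386 -0.0683  0.1148] clamp [ 0.0057 -0.1272] turn left units -0.12 toolx [-0.018 -0.016 -1.   ] F [ 0.8 -1.9 -8.9] M [ 0.2  -0.37  0.72] gap 0.151
```

Now at the slot centre (−0.127). Lower while gripped.

```bash
python3 -m pendant '{"fingers":[-1,-1,-1],"xyz":[[0.04,0,0],[0.035,0,0],[0,0,0]],"turn":[0,0,0]}'; python3 -c "
from h import *
st()"
```

```text
time: 5.33
tcp_pos: [0.6386, -0.0686, 0.0992]
tool_rot: [2.161, 0.058, -2.198]
contact_force: [1.5, 0.1, -6.9]
finger_gap: 0.149
t 5.33 tcp [ 0.6386 -0.0686  0.0992] clamp [ 0.0057 -0.1275] turn left units -0.12 toolx [-0.016 -0.015 -1.   ] F [ 1.5  0.1 -6.9] M [ 0.54 -0.35  0.66] gap 0.149
```

```bash
python3 -m pendant '{"fingers":[-0.2,-0.2,-0.2,-0.2],"xyz":[[0,0,0],[0,0,0],[0,0,0],[0,0,0]],"turn":[0,0,0,0]}'; python3 -m pendant '{"fingers":[-0.2,-0.2,-0.2,-0.2],"xyz":[[-0.2,0,0],[-0.2,0,0],[-0.2,0,0],[-0.1,0,0]],"turn":[0,0,0,0]}'; python3 -c "
from h import *
s=robot.snapshot('wrist');cv2.imwrite('pics/w6.png',s[:,:,::-1]);st()
s=robot.snapshot('side')[90:330,190:400];cv2.imwrite('pics/s6.png',cv2.resize(s[:,:,::-1],None,fx=2.4,fy=2.4))"
```

```text
time: 5.67
tcp_pos: [0.6414, -0.0731, 0.1046]
tool_rot: [2.172, 0.044, -2.191]
contact_force: [-0.2, -0.0, -0.1]
finger_gap: 0.399
time: 6.0
tcp_pos: [0.6389, -0.0726, 0.2464]
tool_rot: [2.163, 0.036, -2.205]
contact_force: [0.8, -0.4, 1.8]
finger_gap: 0.401
t 6.05 tcp [ 0.6406 -0.0731  0.25  ] clamp [ 0.0074 -0.1321] turn left units -0.31 toolx [-0.012 -0.022 -1.   ] F [ 1.3 -0.6  2.4] M [-0.   -0.19 -0.03] gap 0.398
```

View pics/w6.png

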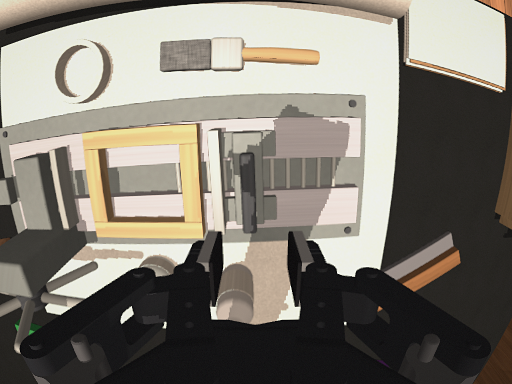

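View pics/s6.png

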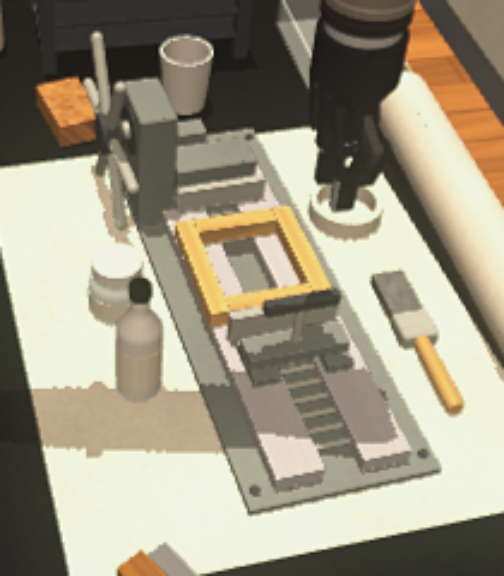

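```bash
python3 - <<'E'
from h import *
for n,u,v,z in [('stop',210,131,.07),('stop',211,238,.07),('fr',196,125,.052),('fr',203,238,.052),('frfar',82,131,.052),('frfar',96,238,.052),('h',247,154,.117),('h',249,232,.117),('jawpad',51,150,.07),('jawpad',66,227,.07),('padfoot',66,150,.03),('tower',0,262,.19),('tower',80,228,.19)]:
    p=atz('wrist',u,v,z);print(n,p.round(3),cl(p).round(4))
def tri(a,b):
    (o1,d1),(o2,d2)=a,b;A=np.stack([d1,-d2],1);t=np.linalg.lstsq(A,o2-o1,rcond=None)[0]
    p,q=o1+d1*t[0],o2+d2*t[1];return ((p+q)/2).round(4),np.linalg.norm(p-q).round(4)
Z=lambda u,v:ray('side',190+u/2.4,90+v/2.4)
print(tri(ray('wrist',247,154),Z(338,293)),tri(ray('wrist',249,232),Z(266,303)))
print('tower',tri(ray('wrist',83,232),Z(148,118)))
E
```

```text
stop [ 0.686 -0.027  0.07 ] [ 0.0563 -0.0893]
stop [ 0.562 -0.03   0.07 ] [-0.0679 -0.0825]
fr [ 0.691 -0.008  0.052] [ 0.0628 -0.0711]
fr [ 0.553 -0.017  0.052] [-0.0759 -0.0697]
frfar [0.685 0.141 0.052] [0.0682 0.0782]
frfar [0.541 0.134 0.052] [-0.0763  0.0824]
h [ 0.67  -0.067  0.117] [ 0.0366 -0.1286]
h [ 0.592 -0.073  0.117] [-0.041  -0.1282]
jawpad [0.664 0.181 0.07 ] [0.0502 0.1191]
jawpad [0.561 0.17  0.07 ] [-0.0531  0.1166]
padfoot [0.658 0.184 0.03 ] [0.0444 0.1227]
tower [0.568 0.184 0.19 ] [-0.0453  0.1304]
tower [0.617 0.066 0.19 ] [-0.0051  0.0088]
(array([ 0.6697, -0.0679,  0.1119]), np.float64(0.002)) (array([ 0.593 , -0.0738,  0.1163]), np.float64(0.0027))
tower (array([0.546 , 0.1499, 0.1337]), np.float64(0.0991))
```

```bash
cat >> h.py <<'E'
def proj(cam,p):
    M=robot.camera_model(cam);c=np.linalg.inv(np.array(M['extrinsics']))[:3]@np.append(p,1)
    return np.array([M['fx']*c[0]/c[2]+M['cx'],M['fy']*c[1]/c[2]+M['cy']])
def tip(a,r=.115): return wp([-.125,.14-r*np.sin(a)],.125+r*np.cos(a)) # a grows toward -y
E
python3 - <<'E'
from h import *
for a in np.arange(0,360,30): 
    p=proj('scene',tip(np.radians(a)));q=proj('side',tip(np.radians(a)));print(a,((p-[140,150])*3.3).round(),((q-[190,90])*2.4).round())
E
```

```text
0 [562.   7.] [118.  58.]
30 [491.  24.] [131. 101.]
60 [438.  66.] [140. 157.]
90 [419. 118.] [143. 209.]
120 [434. 166.] [138. 239.]
150 [478. 199.] [129. 242.]
180 [538. 209.] [117. 220.]
210 [600. 196.] [106. 180.]
240 [651. 162.] [ 98. 133.]
270 [678. 113.] [95. 87.]
300 [671.  61.] [98. 54.]
330 [629.  21.] [106.  42.]
```

```bash
cat > fit.py <<'E'
from h import *
def fit(obs,free=True,y=None):
    Ms={}
    def f(v):
        r=[]
        for c,u,w,k in obs:
            a=v[2]+k*np.pi/3
            d=-.112*np.sin(a)
            p=np.array([v[0]-np.sin(YAW)*d,v[1]+np.cos(YAW)*d,.125+.112*np.cos(a)])
            r+=list(proj(c,p)-[u,w])
        return r
    s=least_squares(f,[.487,.21,.47],loss='soft_l1');return s.x,np.round(s.fun,1)
E
python3 - <<'E'
from fit import *
S_=lambda u,v,k:('scene',140+u/3.3,150+v/3.3,k)
D_=lambda u,v,k:('side',190+u/2.4,90+v/2.4,k)
x,r=fit([S_(534,22,0),S_(661,24,-1),S_(458,108,1),S_(703,109,-2),S_(511,187,2),D_(98,38,-1),D_(118,223,2),D_(132,186,1)])
print(x,np.degrees(x[2]),r); print(cl(x[:2]))
E
```

```text
[0.48026302 0.21758113 0.48970147] 28.057827554644774 [-0.6 -0.4  1.1 -0.7 -0.6  0.8  1.   0.9 -1.   1.2 -1.2 -3.   0.4  0.3
 -0.5  0.5]
[-0.12986828  0.17021813]
```

```bash
python3 -m pendant '{"fingers":[-1,-1,-1],"xyz":[[-0.15,0,0],[-0.15,0,0],[0,0,0]],"turn":[0.3,0,0]}'; python3 -c "
from h import *
move(wp([-.130,.268],.29)-robot.read_state()['tcp_pos'])"
```

```text
time: 6.35
tcp_pos: [0.637, -0.0728, 0.306]
tool_rot: [2.173, 0.003, -2.226]
contact_force: [0.2, -0.7, 1.0]
finger_gap: 0.005
t 6.35 tcp [ 0.637  -0.0728  0.306 ] clamp [ 0.0037 -0.1315] turn left units -0.68 toolx [-0.024 -0.021 -1.   ] F [ 0.2 -0.7  1. ] M [ 0.04 -0.11  0.02] gap 0.005
units [ 0.059 -1.96   0.775]
```

```bash
python3 -m pendant '{"fingers":[-1,-1,-1,-1,-1],"xyz":[[0,-0.19,0.075],[0,-0.19,0.075],[0,-0.19,0.075],[0,-0.19,0.075],[0,-0.19,0.075]],"turn":[-0.3,-0.3,0,0,0]}'; python3 -m pendant '{"fingers":[-1,-1,-1,-1,-1],"xyz":[[0,-0.19,0.075],[0,-0.19,0.075],[0,-0.19,0.075],[0,-0.19,0.075],[0,-0.1,0.05]],"turn":[0,0,0,0,0]}'; python3 -c "
from h import *
move(wp([-.130,.268],.29)-robot.read_state()['tcp_pos'])"
```

```text
time: 6.77
tcp_pos: [0.553, 0.1001, 0.3001]
tool_rot: [2.16, 0.007, -2.207]
contact_force: [0.5, 1.5, 0.3]
finger_gap: -0.004
time: 7.18
tcp_pos: [0.4683, 0.2771, 0.2925]
tool_rot: [2.156, 0.011, -2.211]
contact_force: [-1.1, 0.6, -0.2]
finger_gap: 0.001
t 7.18 tcp [0.4683 0.2771 0.2925] clamp [-0.1372  0.2305] turn left units -0.43 toolx [-0.024 -0.033 -0.999] F [-1.1  0.6 -0.2] M [ 0.1  -0.04  0.01] gap 0.001
units [ 0.006 -0.189 -0.029]
```

```bash
python3 -m pendant '{"fingers":[-1,-1,-1],"xyz":[[0,-0.15,-0.02],[0,-0.01,-0.01],[0,0,0]],"turn":[-0.4,0,0]}'; python3 -c "
from h import *
move(wp([-.130,.268],.203)-robot.read_state()['tcp_pos'])
s=robot.snapshot('wrist');cv2.imwrite('pics/w7.png',s[:,:,::-1])
s=robot.snapshot('scene')[100:300,140:400];cv2.imwrite('pics/c7.png',cv2.resize(s[:,:,::-1],None,fx=3,fy=3))
s=robot.snapshot('side')[60:300,190:400];cv2.imwrite('pics/s7.png',cv2.resize(s[:,:,::-1],None,fx=2.4,fy=2.4));move(wp([-.130,.268],.203)-robot.read_state()['tcp_pos'])"
```

```text
time: 7.43
tcp_pos: [0.466, 0.3182, 0.2886]
tool_rot: [2.127, 0.065, -2.194]
contact_force: [0.9, -0.3, 0.5]
finger_gap: 0.005
t 7.43 tcp [0.466  0.3182 0.2886] clamp [-0.1363  0.2717] turn left units 0.16 toolx [-0.03  -0.031 -0.999] F [ 0.9 -0.3  0.5] M [-0.01 -0.1  -0.02] gap 0.005
units [ 0.427  0.007 -0.045]
t 7.58 tcp [0.4665 0.3164 0.289 ] clamp [-0.1359  0.2698] turn left units 0.12 toolx [-0.03  -0.031 -0.999] F [-0.1  0.5  0.7] M [-0.01 -0.07 -0.01] gap 0.001
units [ 0.429 -0.003 -0.043]
```

View pics/w7.png

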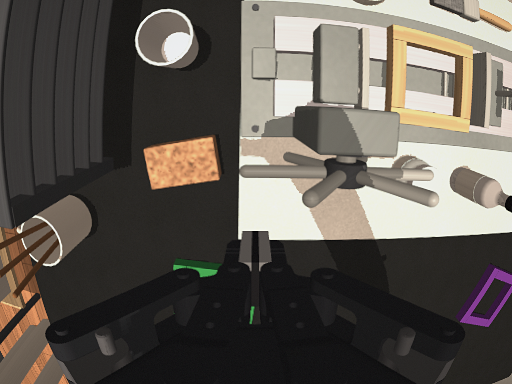

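View pics/c7.png

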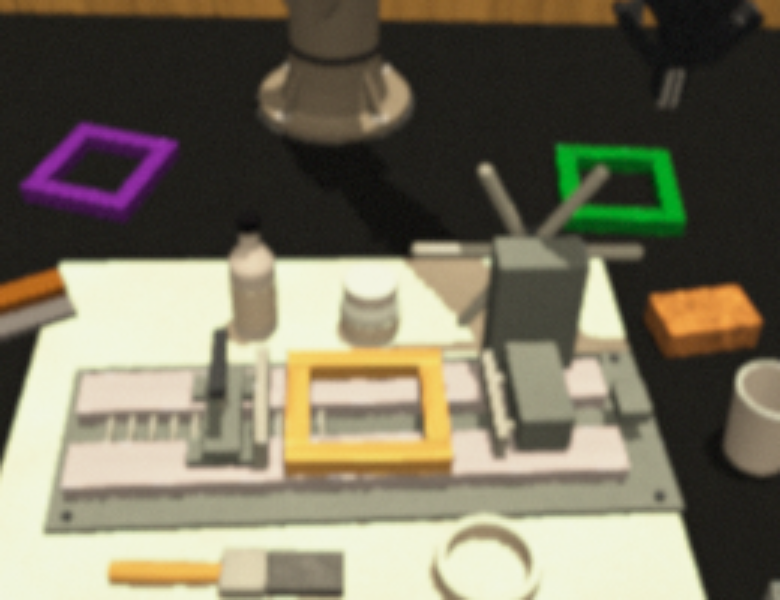

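View pics/s7.png

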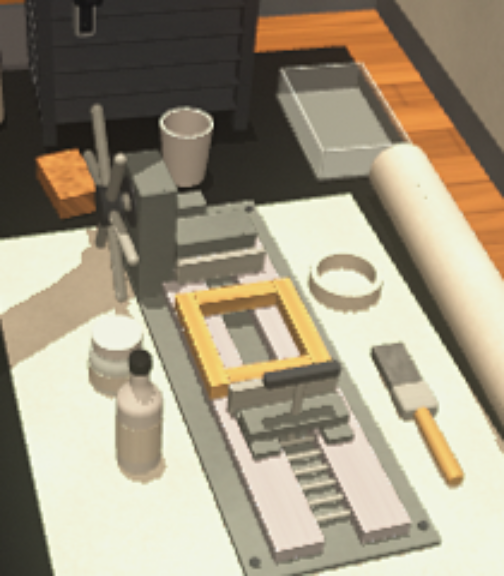

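```bash
python3 - <<'E'
from h import *
for n,u,v,z in [('hub',347,172,.125),('tip-32',310,198,.222),('tip28',433,199,.226),('tip-92',244,171,.121),('tower nearL',296,152,.18),('tower farL',300,108,.18),('jawtop',318,26,.07),('jawpad top',366,100,.07)]:
    p=atz('wrist',u,v,z);print(n,p.round(3),cl(p).round(4))
E
```

```text
hub [0.479 0.211 0.125] [-0.1318  0.1638]
tip-32 [0.475 0.273 0.222] [-0.1305  0.2263]
tip28 [0.484 0.166 0.226] [-0.1304  0.1181]
tip-92 [0.469 0.323 0.121] [-0.1328  0.2762]
tower nearL [0.503 0.281 0.18 ] [-0.1027  0.2313]
tower farL [0.54  0.281 0.18 ] [-0.0649  0.2291]
jawtop [0.648 0.249 0.07 ] [0.0396 0.1881]
jawpad top [0.564 0.178 0.07 ] [-0.0498  0.1239]
```

```bash
python3 -m pendant '{"fingers":[-1,-1,-1,-1],"xyz":[[0.14,0,-0.015],[0.14,0,-0.015],[0.14,0,-0.015],[0,0,0]],"turn":[0,0,0,0]}'; python3 -c "
from h import *
move(wp([-.131,.255],.203)-robot.read_state()['tcp_pos'])"
```

```text
time: 7.92
tcp_pos: [0.4787, 0.3079, 0.2056]
tool_rot: [2.146, 0.05, -2.194]
contact_force: [-1.2, -0.2, -0.9]
finger_gap: 0.002
t 7.92 tcp [0.4787 0.3079 0.2056] clamp [-0.1244  0.2604] turn left units -0.04 toolx [-0.021 -0.029 -0.999] F [-1.2 -0.2 -0.9] M [-0.03  0.05 -0.01] gap 0.002
units [0.015 0.027 0.033]
```

```bash
python3 -m pendant '{"fingers":[-1,-1,-1,-1],"xyz":[[0.005,0.08,0.02],[0,0.08,0.01],[0,0.07,0],[0,0,0]],"turn":[0,0,0,0]}'; python3 -c "
from h import *
move(wp([-.131,.15],.203)-robot.read_state()['tcp_pos'])"
```

```text
time: 8.25
tcp_pos: [0.478, 0.2637, 0.2115]
tool_rot: [2.16, 0.063, -2.195]
contact_force: [1.0, 0.3, -0.7]
finger_gap: -0.0
t 8.25 tcp [0.478  0.2637 0.2115] clamp [-0.1285  0.2164] turn left units -0.07 toolx [-0.015 -0.015 -1.   ] F [ 1.   0.3 -0.7] M [-0.02 -0.03  0.05] gap -0.0
units [0.047 0.332 0.01 ]
```

```bash
python3 -m pendant '{"fingers":[-1,-1,-1,-1],"xyz":[[0.02,0.08,0.005],[0.015,0.08,0],[0.01,0.08,0],[0,0,0]],"turn":[0,0,0,0]}'; python3 -c "
from h import *
move(wp([-.131,.15],.203)-robot.read_state()['tcp_pos'])
s=robot.snapshot('scene')[100:300,140:400];cv2.imwrite('pics/c8.png',cv2.resize(s[:,:,::-1],None,fx=3,fy=3))"
```

```text
time: 8.58
tcp_pos: [0.4832, 0.2218, 0.2123]
tool_rot: [2.183, 0.086, -2.189]
contact_force: [-0.3, -1.3, -0.6]
finger_gap: 0.003
t 8.58 tcp [0.4832 0.2218 0.2123] clamp [-0.1266  0.1742] turn left units -0.06 toolx [-0.003  0.005 -1.   ] F [-0.3 -1.3 -0.6] M [-0.1  -0.    0.01] gap 0.003
units [0.046 0.121 0.021]
```

View pics/c8.png

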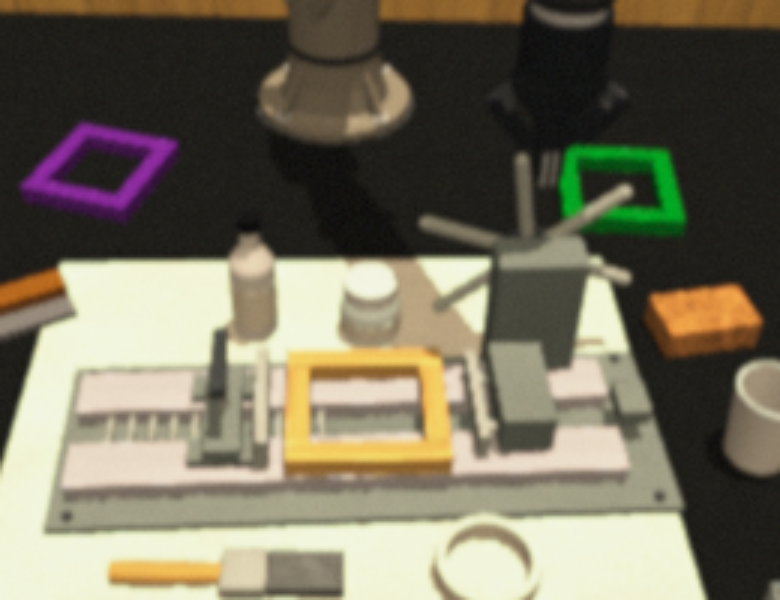

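```bash
python3 -m pendant '{"fingers":[-1,-1,-1],"xyz":[[0.025,0.09,-0.02],[0.025,0.09,-0.02],[0.0,0,0]],"turn":[0,0,0]}'; python3 -c "
from h import *
st()"
```

```text
time: 8.88
tcp_pos: [0.4953, 0.195, 0.2059]
tool_rot: [2.192, 0.106, -2.183]
contact_force: [0.7, -0.8, 0.3]
finger_gap: 0.001
t 8.88 tcp [0.4953 0.195  0.2059] clamp [-0.1167  0.1465] turn left units 0.04 toolx [ 0.004  0.016 -1.   ] F [ 0.7 -0.8  0.3] M [-0.11  0.01 -0.01] gap 0.001
```

```bash
python3 -m pendant '{"fingers":[-1,-1,-1],"xyz":[[0.015,0.06,0.04],[0.01,0.04,0.03],[0.0,0,0]],"turn":[0,0,0]}'; python3 -c "
from h import *
st()"
```

```text
time: 9.13
tcp_pos: [0.4915, 0.1828, 0.2049]
tool_rot: [2.22, 0.122, -2.161]
contact_force: [-0.2, 0.0, -0.3]
finger_gap: 0.003
t 9.13 tcp [0.4915 0.1828 0.2049] clamp [-0.1214  0.1346] turn left units 0.09 toolx [ 0.026  0.028 -0.999] F [-0.2  0.  -0.3] M [-0.06  0.05  0.03] gap 0.003
```

```bash
python3 -m pendant '{"fingers":[-1,-1,-1],"xyz":[[-0.16,0,0],[-0.2,0,0],[-0.05,0,0]],"turn":[0,0,0]}'; python3 -c "
from h import *
move(wp([-.131,.262],.275)-robot.read_state()['tcp_pos'])
s=robot.snapshot('scene')[100:300,140:400];cv2.imwrite('pics/c9.png',cv2.resize(s[:,:,::-1],None,fx=3,fy=3))
"
```

```text
time: 9.38
tcp_pos: [0.4854, 0.1803, 0.286]
tool_rot: [2.202, 0.114, -2.171]
contact_force: [0.5, -0.4, 1.1]
finger_gap: -0.003
t 9.38 tcp [0.4854 0.1803 0.286 ] clamp [-0.1277  0.1326] turn left units 0.09 toolx [ 0.014  0.019 -1.   ] F [ 0.5 -0.4  1.1] M [ 0.01 -0.06 -0.03] gap -0.003
units [ 0.066 -0.646  0.013]
```

View pics/c9.png

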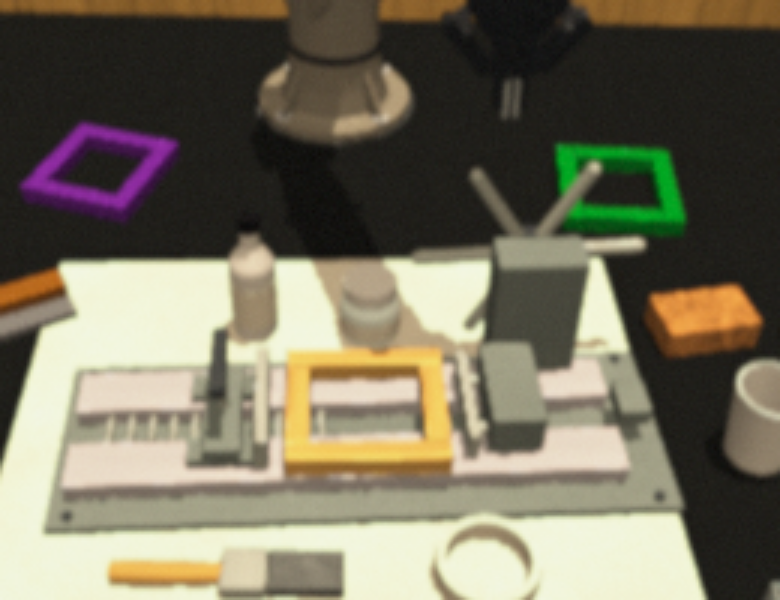

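```bash
python3 -m pendant '{"fingers":[-1,-1,-1,-1],"xyz":[[0,-0.18,0],[0,-0.18,0],[0,-0.18,0],[0,-0.1,0.01]],"turn":[0,0,0,0]}'; python3 - <<'E'
from fit import *
S_=lambda u,v,k:('scene',140+u/3,100+v/3,k)
x,r=fit([S_(477,176,0),S_(594,171,-1),S_(421,254,1),S_(640,243,-2)])
print(x,np.degrees(x[2]),r)
x,r=fit([S_(486,172,0),S_(602,174,-1),S_(416,249,1),S_(640,251,-2)])
print('before',x,np.degrees(x[2]),r)
move(wp([-.131,.26],.203)-robot.read_state()['tcp_pos'])
E
```

```text
time: 9.77
tcp_pos: [0.4757, 0.3036, 0.2889]
tool_rot: [2.211, 0.085, -2.173]
contact_force: [-0.8, -0.1, -0.9]
finger_gap: -0.003
[0.48007962 0.21724629 0.56193466] 32.19648465411332 [-0.6 -1.2  1.  -1.6 -2.3  0.9  1.   0.7]
before [0.48180825 0.21692607 0.47961512] 27.479922030058535 [-0.7 -1.   0.9 -0.9 -0.6  0.5  0.5  0.9]
t 9.77 tcp [0.4757 0.3036 0.2889] clamp [-0.1277  0.2564] turn left units -0.13 toolx [ 0.017  0.011 -1.   ] F [-0.8 -0.1 -0.9] M [ 0.08  0.07 -0.02] gap -0.003
units [ 0.429 -0.014  0.024]
```

```bash
python3 -m pendant '{"fingers":[-1,-1,-1,-1],"xyz":[[0.14,-0.01,0.01],[0.14,-0.01,0.01],[0.15,0,0],[0,0,0]],"turn":[0,0,0,0]}'; python3 -c "
from h import *
move(wp([-.131,.15],.203)-robot.read_state()['tcp_pos'])"
```

```text
time: 10.1
tcp_pos: [0.4676, 0.3196, 0.1976]
tool_rot: [2.197, 0.102, -2.168]
contact_force: [-1.5, -1.4, -0.8]
finger_gap: -0.003
t 10.1 tcp [0.4676 0.3196 0.1976] clamp [-0.1346  0.2729] turn left units 0.08 toolx [ 0.013  0.01  -1.   ] F [-1.5 -1.4 -0.8] M [-0.12  0.06  0.05] gap -0.003
units [-0.032  0.614 -0.014]
```

```bash
python3 -m pendant '{"fingers":[-1,-1,-1,-1],"xyz":[[0,0.1,-0.01],[0,0.1,0],[0.01,0.09,0],[0.01,0.09,0]],"turn":[0,0,0,0]}'; python3 -c "
from h import *
move(wp([-.131,.14],.203)-robot.read_state()['tcp_pos'])"
```

```text
time: 10.43
tcp_pos: [0.4714, 0.2608, 0.1968]
tool_rot: [2.192, 0.143, -2.169]
contact_force: [-7.8, 10.5, 24.0]
finger_gap: -0.0
t 10.43 tcp [0.4714 0.2608 0.1968] clamp [-0.1353  0.214 ] turn left units 0.32 toolx [ 0.009  0.027 -1.   ] F [-7.8 10.5 24. ] M [1.6  1.51 0.  ] gap -0.0
units [-0.04   0.369 -0.012]
```

```bash
python3 -m pendant '{"fingers":[-1,-1,-1],"xyz":[[-0.04,-0.03,0],[-0.05,0,0],[0,0,0]],"turn":[0,0,0]}'; python3 -c "
from h import *
move(wp([-.131,.14],.207)-robot.read_state()['tcp_pos'])
s=robot.snapshot('scene')[100:300,140:400];cv2.imwrite('pics/c10.png',cv2.resize(s[:,:,::-1],None,fx=3,fy=3))
s=robot.snapshot('side')[60:300,190:400];cv2.imwrite('pics/s10.png',cv2.resize(s[:,:,::-1],None,fx=2.4,fy=2.4))
"
```

```text
time: 10.68
tcp_pos: [0.4726, 0.2649, 0.2219]
tool_rot: [2.202, 0.141, -2.166]
contact_force: [0.7, -0.4, 0.8]
finger_gap: -0.001
t 10.68 tcp [0.4726 0.2649 0.2219] clamp [-0.1338  0.218 ] turn left units 0.27 toolx [ 0.015  0.03  -0.999] F [ 0.7 -0.4  0.8] M [-0.08 -0.09 -0.02] gap -0.001
units [ 0.064  0.392 -0.004]
```

View pics/c10.png

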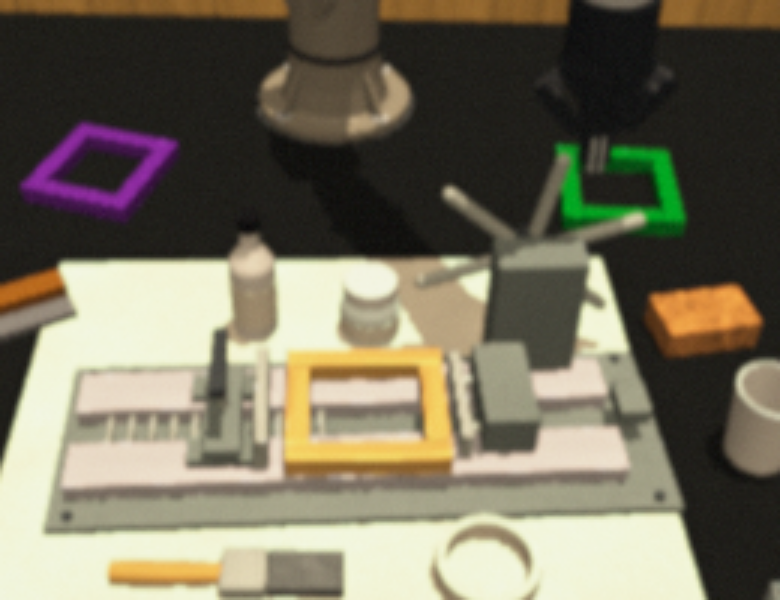

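View pics/s10.png

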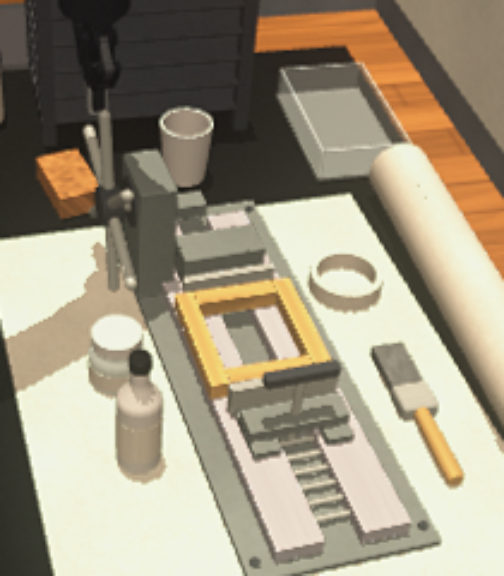

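```bash
python3 -m pendant '{"fingers":[-1,-1,-1,-1],"xyz":[[0.03,0.08,0],[0.01,0.08,0],[0.01,0.08,0],[0,0,0]],"turn":[0.1,0.1,0,0]}'; python3 -c "
from h import *
move(wp([-.131,.14],.207)-robot.read_state()['tcp_pos'])"
```

```text
time: 11.12
tcp_pos: [0.4751, 0.2211, 0.2077]
tool_rot: [2.207, 0.139, -2.178]
contact_force: [0.7, 0.3, -0.1]
finger_gap: 0.002
t 11.12 tcp [0.4751 0.2211 0.2077] clamp [-0.1348  0.1741] turn left units 0.15 toolx [ 0.011  0.038 -0.999] F [ 0.7  0.3 -0.1] M [-0.11  0.06 -0.02] gap 0.002
units [-0.003  0.171 -0.017]
```

```bash
python3 -m pendant '{"fingers":[-1,-1,-1],"xyz":[[0.005,0.08,-0.005],[0.005,0.08,-0.005],[0.005,0.05,-0.005]],"turn":[0,0,0]}'; python3 -c "
from h import *
move(wp([-.131,.14],.207)-robot.read_state()['tcp_pos'])"
```

```text
time: 11.37
tcp_pos: [0.4783, 0.1856, 0.2009]
tool_rot: [2.203, 0.156, -2.186]
contact_force: [0.7, 5.3, -0.4]
finger_gap: -0.005
t 11.37 tcp [0.4783 0.1856 0.2009] clamp [-0.1343  0.1385] turn left units 0.22 toolx [ 0.005  0.047 -0.999] F [ 0.7  5.3 -0.4] M [1.19 0.13 0.03] gap -0.005
units [-0.03  -0.009 -0.017]
```

```bash
python3 -m pendant '{"fingers":[-1,-1,-1],"xyz":[[-0.16,-0.01,0],[-0.2,0,0],[-0.08,0,0]],"turn":[0,0,0]}'; python3 -m pendant '{"fingers":[-1,-1,-1,-1],"xyz":[[0,-0.18,0],[0,-0.18,0],[0,-0.18,0],[0,-0.05,0]],"turn":[0,0,0,0]}'; python3 -c "
from h import *
move(wp([-.131,.262],.275)-robot.read_state()['tcp_pos'])
s=robot.snapshot('scene')[100:300,140:400];cv2.imwrite('pics/c11.png',cv2.resize(s[:,:,::-1],None,fx=3,fy=3))
s=robot.snapshot('side')[60:300,190:400];cv2.imwrite('pics/s11.png',cv2.resize(s[:,:,::-1],None,fx=2.4,fy=2.4))
s=robot.snapshot('wrist');cv2.imwrite('pics/w11.png',s[:,:,::-1])
"
```

```text
time: 11.62
tcp_pos: [0.4726, 0.1741, 0.2818]
tool_rot: [2.177, 0.129, -2.208]
contact_force: [1.2, -0.7, -0.6]
finger_gap: -0.002
time: 11.95
tcp_pos: [0.4694, 0.281, 0.2884]
tool_rot: [2.193, 0.091, -2.208]
contact_force: [-1.1, 1.6, 0.9]
finger_gap: 0.003
t 11.95 tcp [0.4694 0.281  0.2884] clamp [-0.1357  0.2343] turn left units -0.21 toolx [-0.007  0.021 -1.   ] F [-1.1  1.6  0.9] M [ 0.01  0.04 -0.01] gap 0.003
units [ 0.07  -0.138 -0.022]
```

View pics/c11.png

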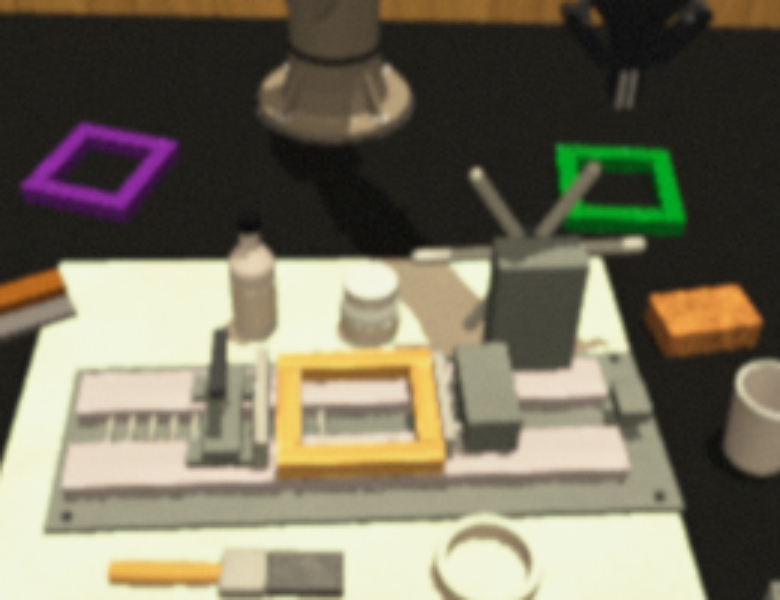

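View pics/s11.png

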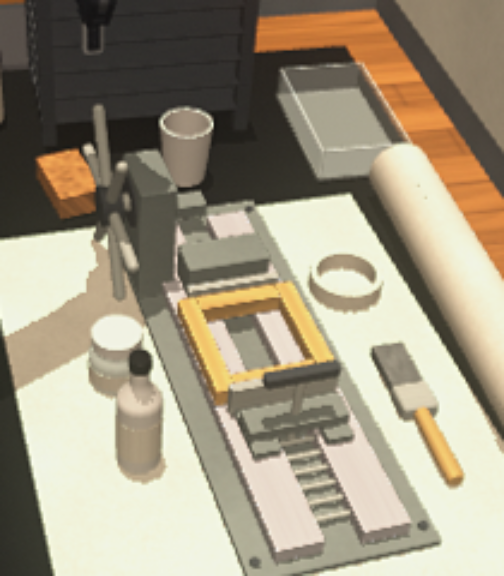

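View pics/w11.png

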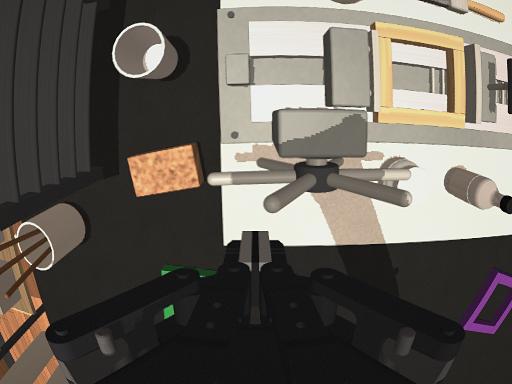

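```bash
python3 - <<'E'
from fit import *
S_=lambda u,v,k:('scene',140+u/3,100+v/3,k)
x,r=fit([S_(477,174,0),S_(594,170,-1),S_(420,255,1),S_(640,243,-2)]);print(np.degrees(x[2]),x)
for n,u,v,z in [('fr near',466,38,.052),('fr near',464,127,.052),('fr far',377,24,.052),('fr far',376,122,.052),('stop',468,46,.07),('stop',466,120,.07),('tip',275,202,.222),('hub',317,176,.125)]:
    p=atz('wrist',u,v,z);print(n,p.round(3),cl(p).round(4))
s=cv2.imread('pics/w11.png')[0:160,340:512];cv2.imwrite('pics/w11z.png',cv2.resize(s,None,fx=4,fy=3.6,interpolation=3))
s=cv2.imread('pics/c11.png')[320:520,150:550];cv2.imwrite('pics/c11z.png',cv2.resize(s,None,fx=2,fy=2,interpolation=3))
E
```

```text
32.238371294139824 [0.47968696 0.2172827  0.56266572]
fr near [ 0.696 -0.026  0.052] [ 0.0659 -0.0895]
fr near [ 0.557 -0.03   0.052] [-0.0726 -0.0825]
fr far [0.678 0.127 0.052] [0.0606 0.0643]
fr far [0.543 0.121 0.052] [-0.0749  0.0693]
stop [ 0.677 -0.015  0.07 ] [ 0.0479 -0.0774]
stop [ 0.567 -0.018  0.07 ] [-0.0619 -0.0713]
tip [0.476 0.261 0.222] [-0.1305  0.2135]
hub [0.478 0.211 0.125] [-0.1322  0.1639]
```

View pics/w11z.png

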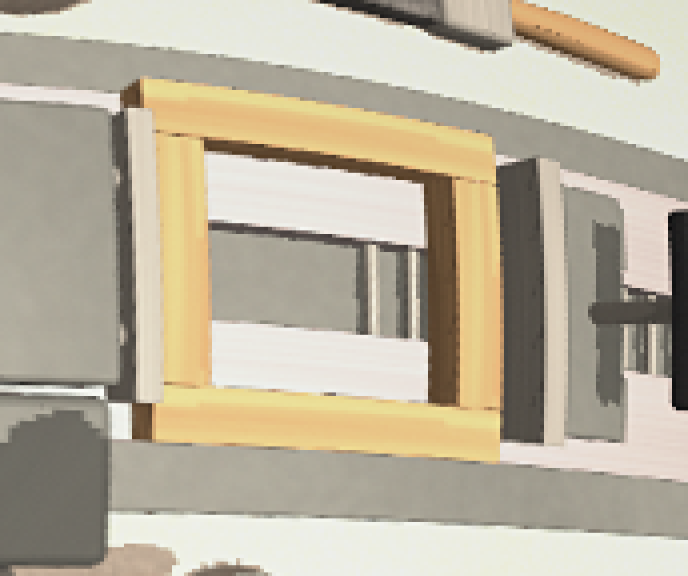

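View pics/c11z.png

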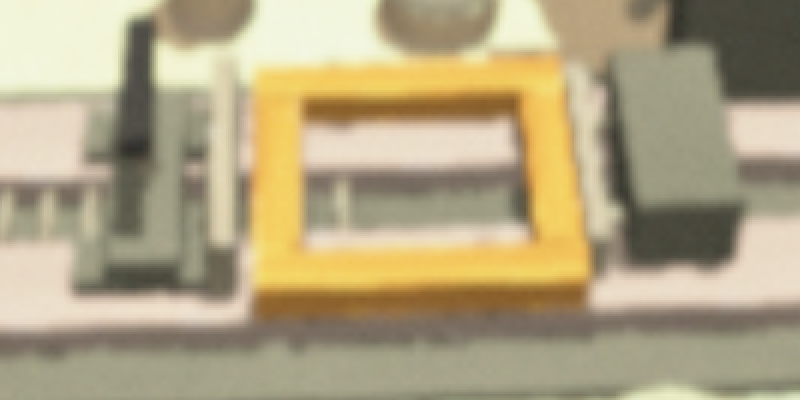

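```bash
python3 -m pendant '{"fingers":[-1,-1,-1,-1],"xyz":[[0,-0.16,-0.02],[0.14,-0.02,-0.01],[0.14,0,-0.01],[0.1,0,0]],"turn":[-0.2,0,0,0]}'; python3 -c "
from h import *
move(wp([-.131,.24],.212)-robot.read_state()['tcp_pos'])"
```

```text
time: 12.43
tcp_pos: [0.4851, 0.3012, 0.2152]
tool_rot: [2.206, 0.073, -2.192]
contact_force: [0.1, 0.1, -0.5]
finger_gap: 0.001
t 12.43 tcp [0.4851 0.3012 0.2152] clamp [-0.1186  0.2532] turn left units -0.28 toolx [ 0.006  0.012 -1.   ] F [ 0.1  0.1 -0.5] M [0.04 0.03 0.  ] gap 0.001
units [0.015 0.067 0.061]
```

```bash
python3 -m pendant '{"fingers":[-1,-1,-1,-1],"xyz":[[0.01,0.06,0.04],[0,0.06,0.02],[0,0.06,0.01],[0,0.05,0]],"turn":[-0.3,0,0,0]}'; python3 -c "
from h import *
move(wp([-.131,.19],.212)-robot.read_state()['tcp_pos'])"
```

```text
time: 12.77
tcp_pos: [0.4734, 0.2526, 0.208]
tool_rot: [2.193, 0.102, -2.186]
contact_force: [-1.2, 4.7, 4.4]
finger_gap: -0.002
t 12.77 tcp [0.4734 0.2526 0.208 ] clamp [-0.134   0.2057] turn left units -0.01 toolx [ 0.002  0.016 -1.   ] F [-1.2  4.7  4.4] M [1.   0.22 0.02] gap -0.002
units [-0.021  0.078 -0.015]
```

```bash
python3 -m pendant '{"fingers":[-1,-1],"xyz":[[-0.01,0.04,0],[-0.01,0.03,0]],"turn":[0,0]}'; python3 -m pendant '{"fingers":[-1],"xyz":[[0,0.03,0]],"turn":[0]}';python3 -c "
from h import *
move(wp([-.131,.19],.212)-robot.read_state()['tcp_pos'])
s=robot.snapshot('scene')[100:300,140:400];cv2.imwrite('pics/c12.png',cv2.resize(s[:,:,::-1],None,fx=3,fy=3))
s=robot.snapshot('wrist');cv2.imwrite('pics/w12.png',s[:,:,::-1])
s=s[0:160,340:512,::-1];cv2.imwrite('pics/w12z.png',cv2.resize(s,None,fx=4,fy=3.6,interpolation=3))
"
```

```text
time: 12.93
tcp_pos: [0.4746, 0.2358, 0.2118]
tool_rot: [2.197, 0.101, -2.19]
contact_force: [0.0, 4.3, -2.7]
finger_gap: -0.004
time: 13.02
tcp_pos: [0.4752, 0.2294, 0.2121]
tool_rot: [2.199, 0.102, -2.191]
contact_force: [-0.6, 6.5, 1.8]
finger_gap: 0.002
t 13.02 tcp [0.4752 0.2294 0.2121] clamp [-0.134   0.1824] turn left units -0.08 toolx [ 0.003  0.021 -1.   ] F [-0.6  6.5  1.8] M [1.31 0.07 0.01] gap 0.002
units [ 0.001 -0.038 -0.015]
```

View pics/c12.png

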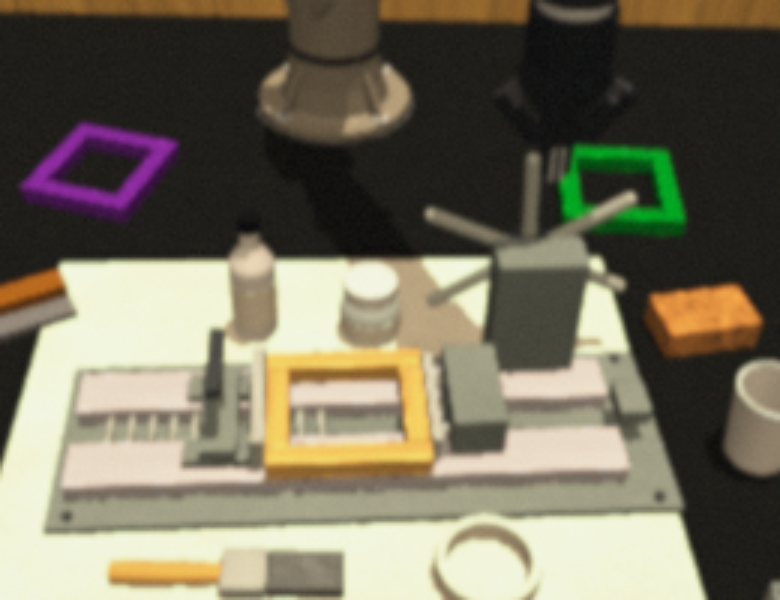

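View pics/w12.png

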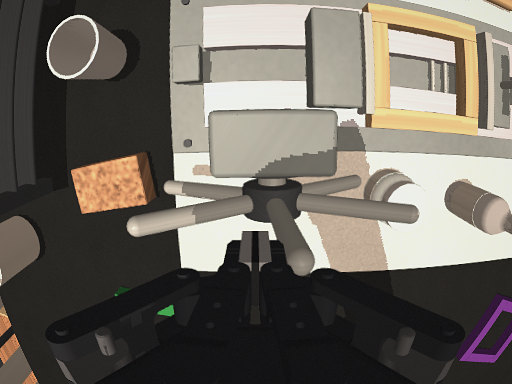

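```bash
for i in 1; do python3 -m pendant '{"fingers":[-1],"xyz":[[0,0.03,-0.002]],"turn":[0]}';  python3 -m pendant '{"fingers":[-1],"xyz":[[0,0.03,-0.002]],"turn":[0]}'; done; python3 -c "
from h import *
st()"
```

```text
time: 13.2
tcp_pos: [0.4757, 0.2241, 0.212]
tool_rot: [2.198, 0.103, -2.192]
contact_force: [-0.6, 7.7, -1.3]
finger_gap: -0.005
time: 13.28
tcp_pos: [0.476, 0.2201, 0.2118]
tool_rot: [2.199, 0.108, -2.193]
contact_force: [0.4, 7.7, -1.2]
finger_gap: 0.002
t 13.28 tcp [0.476  0.2201 0.2118] clamp [-0.1339  0.173 ] turn left units -0.06 toolx [ 0.002  0.025 -1.   ] F [ 0.4  7.7 -1.2] M [1.72 0.12 0.02] gap 0.002
```

```bash
python3 -c "
from h import *
s=robot.snapshot('wrist');cv2.imwrite('pics/w13.png',s[:,:,::-1])
b=s[0:140,300:512,::-1];a=cv2.imread('pics/w12.png')[0:140,300:512]
cv2.imwrite('pics/w13z.png',np.vstack([cv2.resize(x,None,fx=3.5,fy=2.1,interpolation=3) for x in (a,b)]))
s=robot.snapshot('scene')[100:300,140:400,::-1];s=cv2.resize(s,None,fx=3,fy=3);cv2.imwrite('pics/c13.png',s)
b=cv2.imread('pics/c12.png')
cv2.imwrite('pics/c13z.png',np.vstack([cv2.resize(x[320:470,170:540],None,fx=2,fy=1.9,interpolation=3) for x in (b,s)]))
"
```

```text
(no output)
```

View pics/w13z.png

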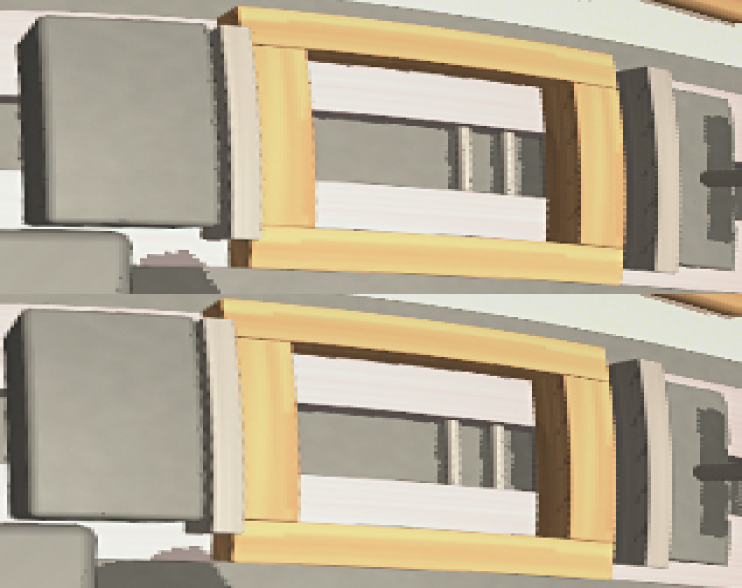

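View pics/c13z.png

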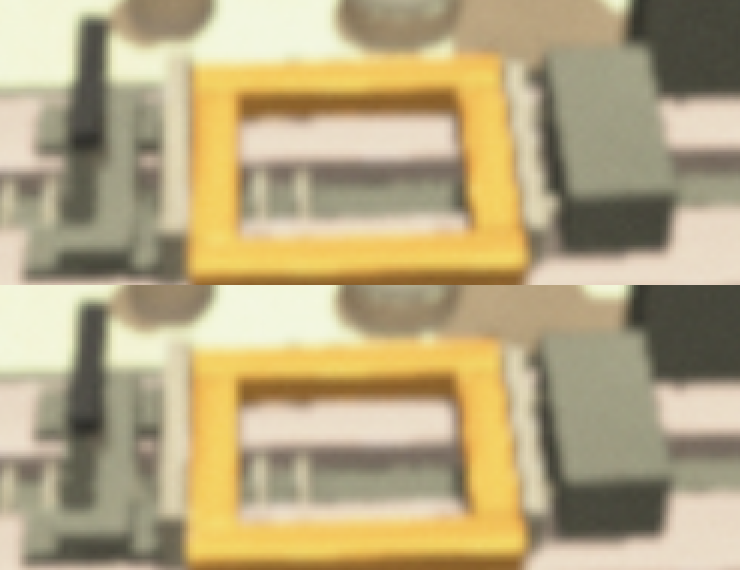

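View pics/c13.png

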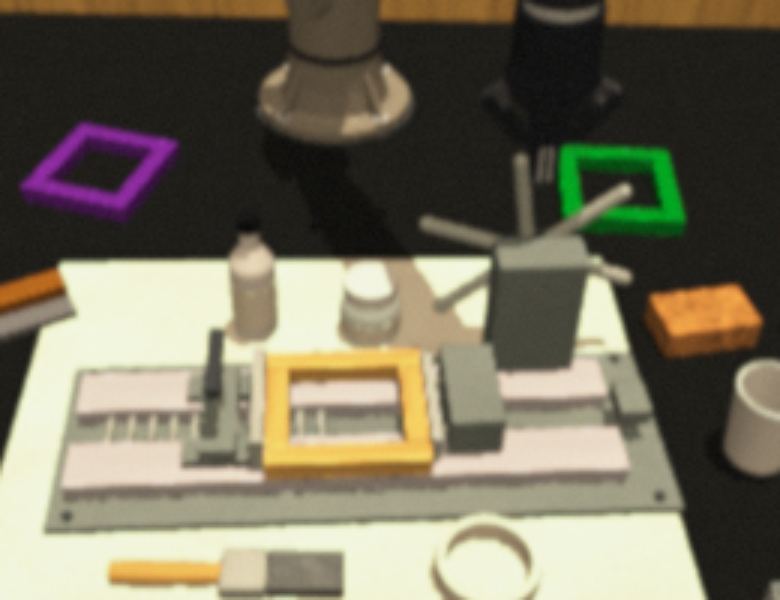

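```bash
python3 -m pendant '{"fingers":[-1],"xyz":[[0,0.022,-0.002]],"turn":[0]}'; python3 -c "
from h import *
st()"
```

```text
time: 13.47
tcp_pos: [0.4761, 0.2182, 0.2116]
tool_rot: [2.199, 0.114, -2.194]
contact_force: [-1.5, 9.1, -0.3]
finger_gap: -0.0
t 13.47 tcp [0.4761 0.2182 0.2116] clamp [-0.1339  0.1711] turn left units -0.03 toolx [ 0.001  0.028 -1.   ] F [-1.5  9.1 -0.3] M [ 1.83  0.1  -0.02] gap -0.0
```

```bash
python3 -m pendant '{"fingers":[-1],"xyz":[[0,0.022,-0.002]],"turn":[0]}'; python3 -c "
from h import *
st()"
```

```text
time: 13.55
tcp_pos: [0.4762, 0.2171, 0.2115]
tool_rot: [2.199, 0.123, -2.195]
contact_force: [-1.1, 8.0, 0.0]
finger_gap: -0.001
t 13.55 tcp [0.4762 0.2171 0.2115] clamp [-0.134  0.17 ] turn left units 0.01 toolx [ 0.     0.033 -0.999] F [-1.1  8.   0. ] M [ 1.83  0.09 -0.  ] gap -0.001
```

```bash
python3 -m pendant '{"fingers":[-1,-1,-1,-1],"xyz":[[0,-0.06,0],[-0.05,-0.03,0],[-0.15,0,0],[-0.18,0,0]],"turn":[0,0,0,0]}'; python3 -m pendant '{"fingers":[-1,-1,-1],"xyz":[[0,0.2,-0.15],[0,0.2,-0.15],[0,0,0]],"turn":[0,0,0]}'; python3 -c "
from h import *
st()
s=robot.snapshot('wrist');cv2.imwrite('pics/w14.png',s[:,:,::-1])
s=robot.snapshot('scene');np.save('c14.npy',s);cv2.imwrite('pics/c14.png',cv2.resize(s[100:300,140:400,::-1],None,fx=3,fy=3))
"
```

```text
time: 13.88
tcp_pos: [0.4699, 0.2259, 0.28]
tool_rot: [2.169, 0.095, -2.21]
contact_force: [0.8, 0.5, -0.6]
finger_gap: 0.004
time: 14.13
tcp_pos: [0.5341, 0.1572, 0.2862]
tool_rot: [2.177, 0.099, -2.191]
contact_force: [0.3, -2.6, -0.8]
finger_gap: -0.008
t 14.13 tcp [0.5341 0.1572 0.2862] clamp [-0.0809  0.1058] turn left units 0.05 toolx [-0.007  0.008 -1.   ] F [ 0.3 -2.6 -0.8] M [-0.18 -0.05  0.03] gap -0.008
```

View pics/w14.png

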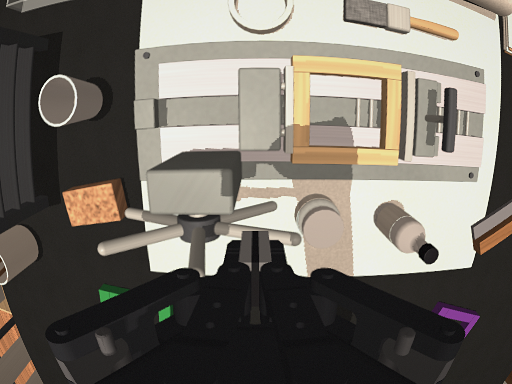

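View pics/c14.png

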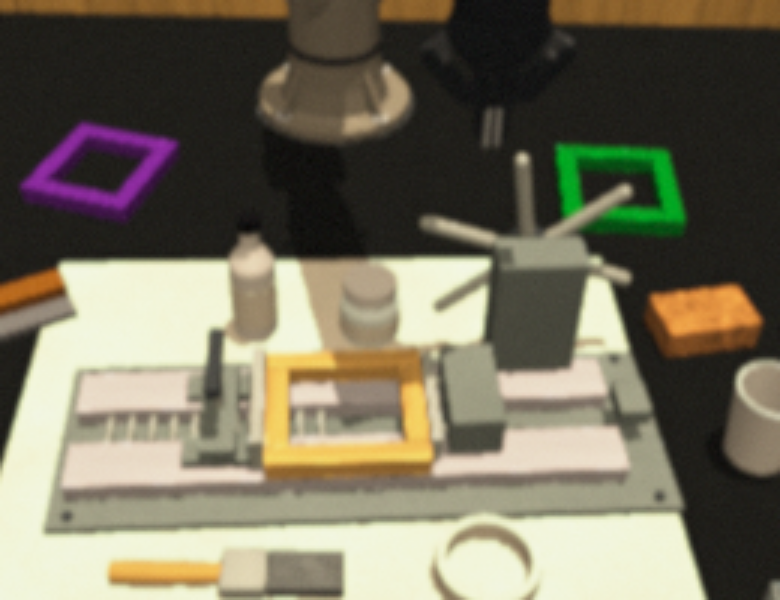

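```bash
cat > ang.py <<'E'
from h import *
# dense registration: fit wheel angle by subpixel tracking tips with fixed axis
def fitang(obs,x=(.4803,.2173)):
    def f(v):
        r=[]
        for u,w,k in obs:
            a=v[0]+k*np.pi/3;d=-(.112)*np.sin(a)
            r+=list(proj('scene',[x[0]-np.sin(YAW)*d,x[1]+np.cos(YAW)*d,.125+.112*np.cos(a)])-[140+u/3,100+w/3]-v[1:])
        return r
    s=least_squares(f,[obs[0][3] if len(obs[0])>3 else .3,0,0]);return np.degrees(s.x[0]),s.x[1:].round(1),np.round(s.fun,1)
E
python3 - <<'E'
from ang import *
print('c11',fitang([(477,174,0),(594,170,-1),(420,255,1),(640,243,-2)]))
print('c12',fitang([(533,157,0),(630,198,-1),(432,214,1),(436,299,2),(621,284,-2)]))
print('c14',fitang([(522,158,0),(627,190,-1),(426,222,1),(439,304,2),(626,278,-2)]))
# frame displacement c11->c12->c14 via edge profile of orange mask
c=[cv2.imread(f'pics/c{i}.png') for i in (11,12,14)]
for im in c:
    hsv=cv2.cvtColor(im,cv2.COLOR_BGR2HSV)
    m=((hsv[...,0]>12)&(hsv[...,0]<28)&(hsv[...,1]>130)).astype(float)
    # left and right edges rows 385-465, subpixel by 'saturation' crossing
    s=hsv[...,1].astype(float);L=[];Rr=[]
    for r in range(385,440):
        row=s[r,200:520];i=np.where(row>120)[0];i=i[(i>20)];
        a=i[0];L.append(200+a-(row[a]-120)/(row[a]-row[a-1]+1e-9));b=i[-1];Rr.append(200+b+(row[b]-120)/(row[b]-row[b+1]+1e-9))
    g=cv2.cvtColor(im,cv2.COLOR_BGR2GRAY).astype(float)
    print(np.median(L).round(2),np.median(Rr).round(2))
E
python3 - <<'E'
import cv2,numpy as np
c=[cv2.imread(f'pics/c{i}.png')[330:480,225:540] for i in (11,12,14)]
cv2.imwrite('pics/cmp.png',np.vstack([cv2.resize(x,None,fx=2.4,fy=1.3,interpolation=3) for x in c]))
E
```

```text
c11 (np.float64(32.35841551754074), array([-0.2, -0.1]), array([-0.5, -0.4,  1.1, -1.2, -1.8,  0.8,  1.2,  0.8]))
c12 (np.float64(4.5507157249576435), array([-0.3,  0.2]), array([ 0. , -0.4,  1.5, -0.6, -1.2, -0.2, -1.4,  0.7,  1. ,  0.5]))
c14 (np.float64(9.50760939258667), array([-0.1,  0.2]), array([-0. , -0.4,  0.7, -0.2, -0.8, -0.4, -0.8,  0.8,  0.9,  0.2]))
276.0 438.28
265.55 426.69
265.44 426.24
```

View pics/cmp.png

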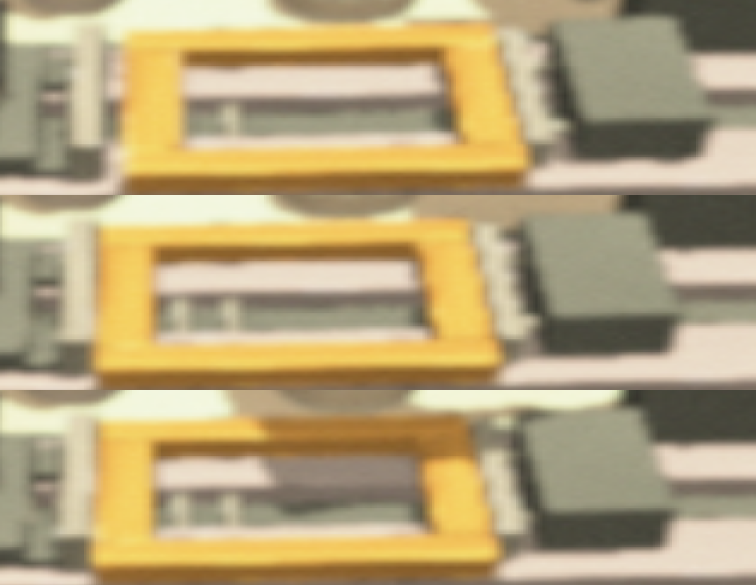

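```bash
python3 - <<'E'
import cv2,numpy as np
a=cv2.imread('pics/w14.png')[50:170,225:425];cv2.imwrite('pics/w14z.png',cv2.resize(a,None,fx=4,fy=4,interpolation=3))
a=cv2.imread('pics/w7.png')[10:130,300:500];cv2.imwrite('pics/w7z.png',cv2.resize(a,None,fx=4,fy=4,interpolation=3))
E
```

```text
(no output)
```

View pics/w14z.png

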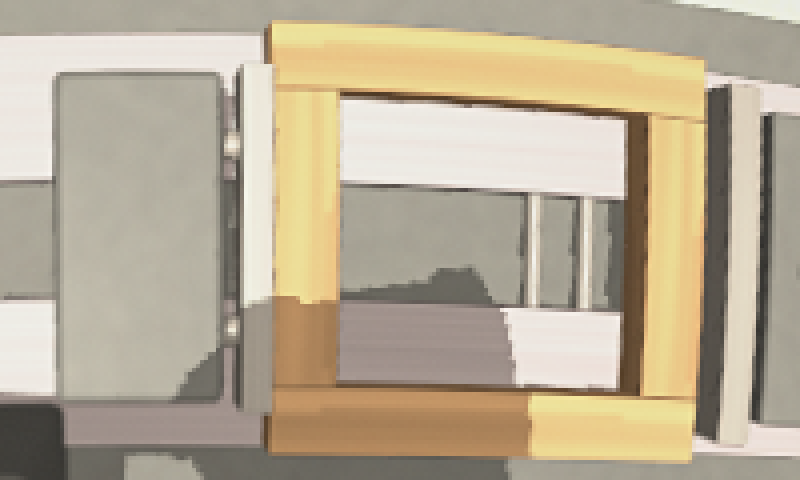

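View pics/w7z.png

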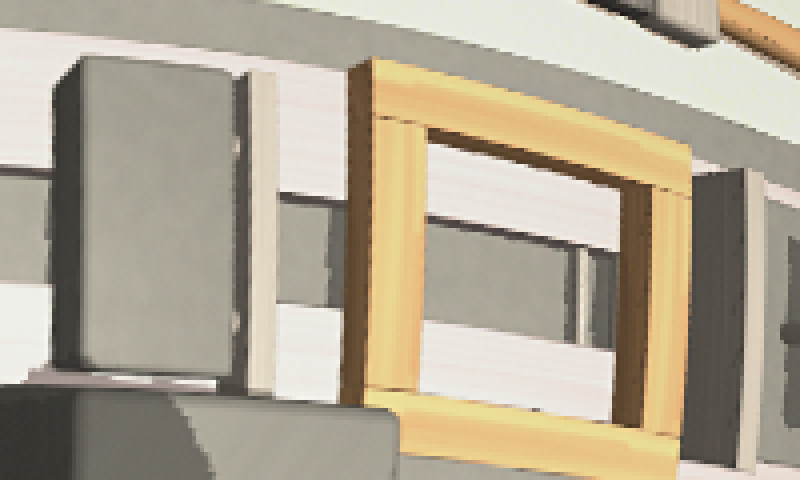

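```bash
python3 -m pendant '{"fingers":[-1,-1,-1,-1,-1],"xyz":[[-0.1,0,0],[-0.1,0,0],[0,0,0],[0,0,0],[0,0,0]],"turn":[0,0,0,0,0]}'; python3 -c "
from h import *
s=robot.snapshot('side');cv2.imwrite('pics/s15.png',s[:,:,::-1])
a=robot.snapshot('scene');b=np.load('c14.npy');d=np.abs(a[210:300,190:360].astype(int)-b[210:300,190:360]).max(2);print((d>40).sum())
cv2.imwrite('pics/c15.png',a[:,:,::-1]);st()"
```

```text
time: 14.65
tcp_pos: [0.5255, 0.1655, 0.322]
tool_rot: [2.151, 0.112, -2.205]
contact_force: [0.1, 0.6, -0.1]
finger_gap: -0.001
0
t 14.75 tcp [0.5251 0.1655 0.3214] clamp [-0.0892  0.1148] turn left units 0.19 toolx [-0.027  0.008 -1.   ] F [0.  0.8 0.1] M [-0.04 -0.04 -0.  ] gap -0.003
```

View pics/s15.png

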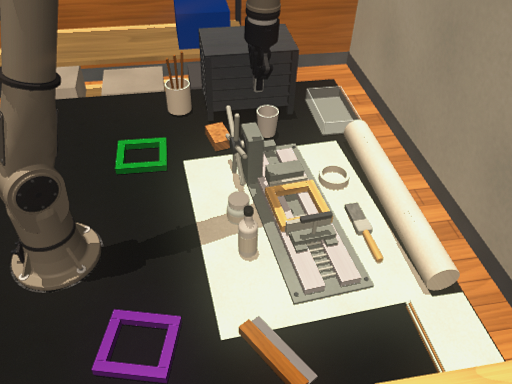

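View pics/c15.png

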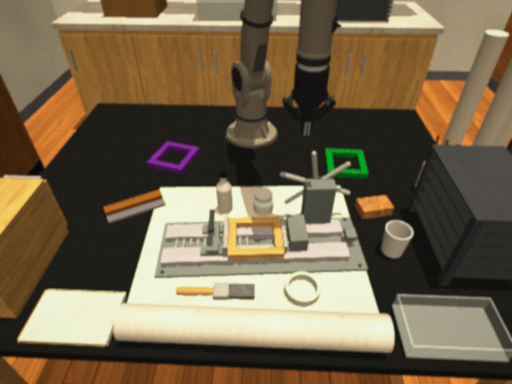

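The frame, at (255,237) in the scene view, sits square between the stop at (222,235) and the jaw at (297,230). The bar is down and the bystanders are where they were. The hand is clear and the clamp area has not changed, so I am handing in.

```bash
python3 -c "
from workcell import robot
print(robot.sign_off())"
```

```text
the job is handed in; nothing more can be done
None
```

The frame is clamped between the tail stop and the jaw, and I handed the job in at about 15 s.

- **Tail stop:** I lifted the release bar about 16–18 mm and slid the stop about 99 mm, leaving a gap of roughly 12–16 mm to the frame. The frame had not been shoved along. I then lowered the bar into the slot between two pins, and it measured fully down afterwards.
- **Winding:** Three spoke pushes turned the wheel about 160°. The jaw squared up the frame and pressed it against the stop. The stop gave a few millimetres within the bar's play and then held.

**Last checks:**
- The pictures before handing in showed the frame square against the stop, no change in the clamp area while I waited, the bystanders in place and the hand clear.
- The squeeze was not measured directly, and my two estimates only roughly agree. The push force on the spoke suggests about 12–16 N, while the wheel angle compared with how far the frame moved suggests about 17–21 N. Both lie within the 10–25 N for a firm grip and well below the 50 N crushing limit.
- The last two small pushes did not turn the wheel any further, so I stopped there.
- During the second push the finger caught a rising spoke with about 24 N upwards (27 N in all), under the 40 N limit. I raised the hand and carried on.

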